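# Load the test case and close it on its folding stay

### The job

Raise the lid of the grey test case by its bar handle until its folding stay snaps locked, and lay the black module flat on the rubber pad inside. Then push the stay's knuckle in so that it breaks, keeping the lid from falling, and lower the lid gently until it is fully shut. Do not strain the stay, and leave everything else on the bench alone.

Things in the scene. Friction and masses are not known exactly. Their poses are not given: they have to be found in the camera images.
- case: Test case: grey sheet-metal box fixed to the bench, 190 mm (its x) by 260 mm (its y), rim 110 mm high, walls 5 mm. Origin: centre of its underside; x runs from the handle side to the hinge side, y left, z up. Inside: an aluminium deck 70 mm up, a black contact block 18 mm high at its rear (x = 61 to 87 mm), and along the left wall a 42 mm wide slot for the stay.
- deck (a point): Centre of the thin black rubber pad (90 mm in case x by 75 mm in y) on which the module is to lie, on the deck, 70 mm above the bench. Its axes are the case's. The module is best laid with its long side along case x, so that the gripper, closing along case y, stays clear of the open lid and of the stay.
- handle (a point): Middle of the lid's handle: a round steel bar 10 mm thick and 110 mm long (along case y), in the lid's plane, 40 mm out from its front edge (35 mm clear gap). 230 mm from the hinge line; 113 mm above the bench when shut, about 330 mm when locked up. It can be pinched across from above at every lid angle; being round, it turns in the fingers.
- lid_hinge (a point): Middle of the lid's hinge line, along case y on the far rim, 111 mm above the bench. The lid: a flat grey plate 190 x 260 x 5 mm, 0.8 to 1 kg, stiff hinge: lifting takes 3 to 6 N at the handle, and 6 to 12 N above 60 degrees, where a spring in the hinge pushes back. Friction holds the lid up by itself only above about 57 degrees; lower down it falls and slams unless held.
- lid (a joint): Lid angle in rad: 0 shut, growing as it opens. The stay stops and locks it somewhere from 1.16 to 1.30 (67 to 74 degrees): the stay's lower bracket may sit anywhere in its slot, so the angle differs each time and is found by lifting until the stay is straight and the lid comes up hard. Pulling on after that only strains it.
- stay (a joint): Angle of the stay's knuckle joint in rad: about 0 folded (lid shut), 2.545 straight, 2.845 on its stop past straight, which is locked. While the lid is held hard up the knuckle stands at 2.56 to 2.7; let go, a light spring carries it on to the stop and the lid settles back about 1 degree and stands on it. Let go before straight, the lid swings back and may fall shut.
- clamp (a joint): How far the stay's foot has been dragged through the clamp that holds it to the case, in m: 0 at the start, to stay 0. It begins to drag when the handle is pulled with about 25 N against the straight stay.
- knuckle (a point): Knuckle of the folding stay, centre of a dark steel barrel 16 mm thick, 26 mm long (along case y) that joins two steel links of 119 mm, one pinned to the case near its front left corner, one to the lid's underside. It lies 104 mm left of the case's middle. Locked up, it stands about 40 mm above the rim and bows slightly up and towards the handle side. It is to be pushed, not gripped.
- stay_pin (a point): The stay's upper pin, on the lid's underside. To break the locked stay, push the knuckle square to the links, towards the hinge side and down, about (0.89, -0.46) in case x, z, e.g. with closed fingertips slanted about 40 degrees: it resists 3 to 9 N, fading to nothing as it passes straight after 18 mm. At 20 to 35 mm it snaps away; the lid drops back to about 59 degrees and stays there.
- module_mid (a point): Centre of the black electronics module, a closed box 70 x 44 x 28 mm (x, y, z), 0.13 to 0.25 kg, with a steel connector on its -x end, lying flat on the bench (this point 14 mm up), in the open to the right of the case.
- multimeter: a blue multimeter, 165 x 82 x 36 mm; a bystander, to be left where it is. Origin at the centre of its underside.
- driver_flat: a flat screwdriver, about 190 mm long; a bystander, to be left where it is. Origin at the centre of its underside.
- driver_cross: a cross screwdriver, about 210 mm long; a bystander, to be left where it is. Origin at the centre of its underside.
- screw_tray: a black tray, 80 x 120 x 28 mm; a bystander, to be left where it is. Origin at the centre of its underside.
- heatsink: a finned aluminium heatsink, 50 x 40 x 26 mm; a bystander, to be left where it is. Origin at the centre of its underside.
- spool: a grey spool, 60 mm across, 35 mm high; a bystander, to be left where it is. Origin at the centre of its underside.
- flux: a small white jar, 40 mm across, 75 mm high; a bystander, to be left where it is. Origin at the centre of its underside.

How it is judged:
By the outcome, as a careful person would: the job done as asked, in the order asked, and still so for the second after the job is handed in, with the robot touching nothing.
It also fails if it takes over 72 s, if anything falls off the work surface, if the arm or the gripper's body presses on something with over 40 N, if the wrist force passes 120 N, or if a joint passes its speed limit or range.

### The arm

A 6-joint arm with a two-finger parallel gripper is mounted at the origin on the work surface. World frame = base frame: x ahead of the robot, y to its left, z up, the work surface at z = 0. Lengths are in m, angles in rad, forces in N, time in s.
With the tool pointing down it reaches from about 0.35 to 0.85 m from the base axis. Payload 8.1 kg.
Tool frame: the origin (TCP) lies midway between the tips of the shut fingers; the grasp point (between the pads) lies robot.grasp_offset behind it (robot.grasp_offset is the distance from the TCP to the grasp point, in m); z points along the fingers, y is the direction in which the jaws open and shut (so a half turn about z gives the same grasp; the last joint's range is limited). The gripper opens to 93 mm and grips with 3 to 60 N. Pads are 15 mm wide; open, the fingers measure 128 mm over their backs; the gripper's body (75 mm by 188 mm) begins 65 mm behind the grasp point.
Start: joints at [-1.266, 0.13, 1.488, -0, 1.523, -0.085], TCP at [0.228, -0.555, 0.219] pointing down, gripper open.
Joint ranges: [-2.96, 2.96], [-0.89, 2.26], [0.02, 2.5], [-1.34, 4.48], [0, 2.73], [-2.66, 2.66]. Speed limits (rad/s): [2.39, 2.39, 2.79, 3.14, 3.14, 3.14].

### API

Orientations are given as a rotation vector (axis times angle).
In Python, from plant import robot gives the robot as it stands.
- The arm moves only by the shell command python3 -m handwheel 'ROWS' [OPENING] [FORCE]. ROWS is text: rows parted by semicolons, each of 6 numbers parted by spaces: the shift along the world's x, y, z each as a share of 0.3 m, from -1 to 1, then the turn, a rotation vector about the world's x, y, z each as a share of 45 degrees, from -1 to 1. A call has 1 to 5 rows; each row is the pose to reach, as a shift and turn from the pose commanded when the call began; what a row does not reach only later rows make up. A row lasts 1/10 s, in which the tool goes at most 50 mm and 8.59 degrees, less where a joint would pass 70% of its speed; a pose out of reach is approached as far as the arm can. A call with a number of a shift or a turn outside -1 to 1 is refused whole. A call with a gripper value outside its range is refused whole. OPENING is the closure, from -1 (fully open) to 1 (shut), set as the call begins (- or left out, the last holds). The fingers move at their own pace and stop on an object; FORCE is the grip in N (left out, the last holds). Time passes only in rows, so rows that repeat a pose let the fingers close. It gives the time, the measured TCP pose, the force and the opening at its end, in the units of the state.
- robot.read_state(): the state, without advancing time (a new reading comes with each control period).
- robot.read_camera(name): name is "side" or "top" or "wrist"; returns (picture, depth): 384x512x3 uint8, red, green, blue; 384x512 float32, m along the optical axis (not along the pixel's ray), 0 where there is no reading.
- robot.camera_model(name): a dict with "camera_matrix" (3x3 intrinsics, pixels), "pose" (4x4, takes a point from camera to world coordinates); the wrist camera has in their place "tool_from_camera" (4x4, takes a point from camera to tool coordinates, whose origin is the TCP and whose axes are the flange's). Camera axes: x right, y down, z forward; pixel columns grow to the right and rows downward; lengths in m; the calibration is good to about 2 mm. A picture is of the moment at which its call begins: read the wrist's pose just before it. camera_model takes no time and is no camera call.
- robot.close_job(): hands the job in, once; it reports no verdict.
Trained networks look in the newest picture that a camera, given by its name, has taken for a name from the list of things; names that differ only in an ending like _2 or _b are one class to them, and where a whole thing is asked for, a point or a joint stands for the part that bears it (a point fixed in the world has none). Each returns a list of dicts, best first, with "conf" (0 to 1); they miss things now and then, are a little off and sometimes report something else, mostly with a low value. They report only what shows in the picture. A call takes as long as a camera call.
- robot.look_for(camera, query): "rect" ([centre column, centre row, width, height] in pixels, round what is visible of it).
- robot.silhouettes(camera, query): "pixels" (384x512 bool, what is visible of it) and "rect" ([centre column, centre row, width, height] in pixels, round what is visible of it).
- robot.tip_of(camera, query): "at" ([row, column] in pixels: a listed point, or the origin of a listed thing).
The state is a dict: "t": time; "q": joint angles; "dq": joint speeds; "joint_torque": joint torques, N m; "tool_pos": TCP position; "orientation": TCP orientation; "force": force on the tool from outside, world axes, zero at the start; "wrist_torque": the same for the moment, N m; "opening": finger opening in m.
Only numpy, scipy, OpenCV 4.12 (cv2) and the standard library are available. Lean on these libraries where they do the work, as an engineer would, in place of code of your own. Each camera call takes 0.05 s, during which the arm holds its last target.

## Working session

There is one attempt and no reset: what is moved stays moved. The work goes in short steps, Python scripts to look and compute and a shell command to move; the robot and the scene stay as the last step left them, time stands still between calls to the robot, and variables do not carry over. Pictures are saved under pics/ and viewed, and the job is handed in when it is done.

```bash
ls; mkdir -p pics; cat > h.py <<'E'
import numpy as np, cv2
from scipy.spatial.transform import Rotation as R
from plant import robot
def model(c):
    m=robot.camera_model(c); return np.array(m["camera_matrix"]), m
def pose(c,st=None):
    m=robot.camera_model(c)
    if c!="wrist": return np.array(m["pose"])
    st=st or robot.read_state()
    T=np.eye(4);T[:3,:3]=R.from_rotvec(st["orientation"]).as_matrix();T[:3,3]=st["tool_pos"]
    return T@np.array(m["tool_from_camera"])
def unproj(c,row,col,d,P=None):
    K,_=model(c);P=pose(c) if P is None else P
    p=np.array([(col-K[0,2])/K[0,0]*d,(row-K[1,2])/K[1,1]*d,d,1]);return (P@p)[:3]
def onplane(c,row,col,z,P=None):
    a=unproj(c,row,col,0.0,P);b=unproj(c,row,col,1.0,P);t=(z-a[2])/(b[2]-a[2]);return a+t*(b-a)
def proj(c,p,P=None):
    K,_=model(c);P=pose(c) if P is None else P
    q=np.linalg.inv(P)@np.append(p,1);q=K@q[:3];return q[1]/q[2],q[0]/q[2]
def cloud(c,depth,P=None):
    K,_=model(c);P=pose(c) if P is None else P
    v,u=np.mgrid[:depth.shape[0],:depth.shape[1]]
    X=np.stack([(u-K[0,2])/K[0,0]*depth,(v-K[1,2])/K[1,1]*depth,depth,np.ones_like(depth)],-1)
    return (X@P.T)[...,:3]
def save(img,n): cv2.imwrite(f"pics/{n}.png",cv2.cvtColor(img,cv2.COLOR_RGB2BGR))
E
python3 - <<'E'
from h import *
np.set_printoptions(precision=3,suppress=True)
print(robot.grasp_offset,robot.read_state())
for c in("top","side","wrist"):
    im,d=robot.read_camera(c);save(im,c+"0");np.save(f"pics/{c}0.npy",d)
    print(c,robot.camera_model(c))
for c in ("top","side"):
  for q in("deck","handle","lid_hinge","module_mid","knuckle","case"):
    r=robot.tip_of(c,q)
    print(c,q,[(x["at"],round(x["conf"],2)) for x in r[:2]])
E
```

```text
pics
0.0188 {'t': 0.0, 'q': array([-1.266,  0.131,  1.489, -0.   ,  1.523, -0.085]), 'dq': array([-0.   ,  0.001,  0.001, -0.002,  0.001,  0.001]), 'joint_torque': array([  0.003, -55.984, -49.176,   0.077,   0.036,  -0.   ]), 'tool_pos': array([ 0.228, -0.554,  0.218]), 'orientation': array([-3.08 , -0.608,  0.   ]), 'force': array([ 0.022, -0.484,  1.054]), 'wrist_torque': array([ 0.024, -0.028, -0.021]), 'opening': 0.09285990559345468}
top {'camera_matrix': array([[378.298,   0.   , 261.542],
       [  0.   , 378.298, 192.519],
       [  0.   ,   0.   ,   1.   ]]), 'pose': array([[-0.004, -0.984,  0.177,  0.36 ],
       [-1.   ,  0.006,  0.007, -0.036],
       [-0.008, -0.177, -0.984,  1.244],
       [ 0.   ,  0.   ,  0.   ,  1.   ]])}
side {'camera_matrix': array([[463.189,   0.   , 256.824],
       [  0.   , 463.189, 191.319],
       [  0.   ,   0.   ,   1.   ]]), 'pose': array([[-0.985, -0.105,  0.14 ,  0.345],
       [-0.175,  0.578, -0.797,  1.305],
       [ 0.003, -0.809, -0.588,  1.082],
       [ 0.   ,  0.   ,  0.   ,  1.   ]])}
wrist {'camera_matrix': array([[274.707,   0.   , 256.163],
       [  0.   , 274.707, 187.753],
       [  0.   ,   0.   ,   1.   ]]), 'tool_from_camera': array([[-0.001, -0.96 , -0.279,  0.079],
       [ 1.   , -0.001,  0.001,  0.001],
       [-0.001, -0.279,  0.96 , -0.166],
       [ 0.   ,  0.   ,  0.   ,  1.   ]])}
top deck [([192.0, 248.6], 0.64)]
top handle [([219.5, 232.4], 0.83)]
top lid_hinge [([142.9, 228.3], 0.83)]
top module_mid [([200.7, 363.6], 0.55)]
top knuckle [([196.5, 201.5], 0.71), ([147.0, 226.7], 0.61)]
top case [([184.4, 235.8], 0.63), ([185.1, 126.2], 0.34)]
side deck [([184.0, 213.9], 0.25), ([225.7, 253.6], 0.23)]
side handle [([203.7, 283.5], 0.67)]
side lid_hinge [([198.9, 213.2], 0.83), ([203.5, 252.3], 0.36)]
side module_mid [([164.5, 274.2], 0.69)]
side knuckle []
side case [([224.7, 244.3], 0.67)]
```

View pics/top0.png

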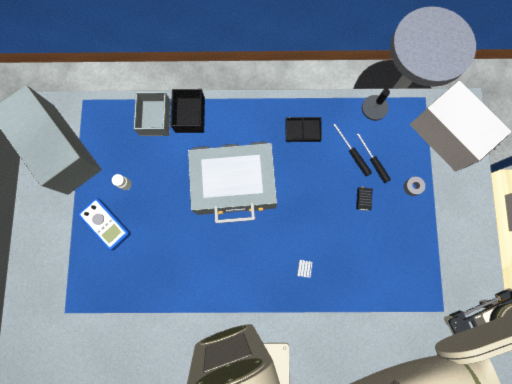

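View pics/side0.png

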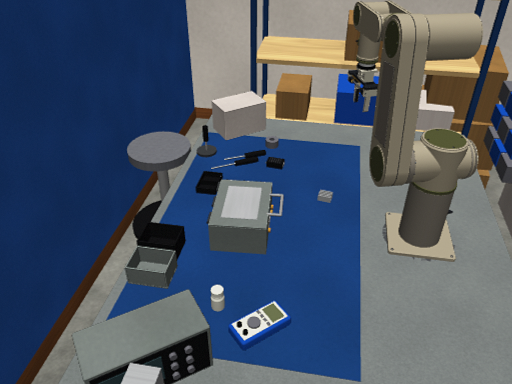

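```bash
python3 - <<'E'
from h import *
np.set_printoptions(precision=4,suppress=True)
d=np.load("pics/top0.npy")
h=onplane("top",219.5,232.4,.113);g=onplane("top",142.9,228.3,.111);m=onplane("top",200.7,363.6,.014)
print("top",h,g,m, np.linalg.norm(h-g))
h2=onplane("side",203.7,283.5,.113);g2=onplane("side",198.9,213.2,.111);m2=onplane("side",164.5,274.2,.014)
print("side",h2,g2,m2)
C=cloud("top",d)
# lid plane region
M=(abs(C[...,2]-.1125)<.008)&(C[...,0]>.2)&(C[...,0]<.75)&(d>0)
n,l,s,c=cv2.connectedComponentsWithStats(M.astype(np.uint8))
for i in range(1,n):
    if s[i,4]>150:
        P=C[l==i][:,:2].astype(np.float32);print(s[i],cv2.minAreaRect(P),np.median(C[l==i][:,2]))
M=(abs(C[...,2]-.028)<.007)&(C[...,1]<-.15)&(d>0)
n,l,s,c=cv2.connectedComponentsWithStats(M.astype(np.uint8))
for i in range(1,n):
    if s[i,4]>100:
        P=C[l==i][:,:2].astype(np.float32);print(s[i],cv2.minAreaRect(P),np.median(C[l==i][:,2]))
E
```

```text
top [0.4814 0.0591 0.113 ] [0.7214 0.0743 0.111 ] [ 0.5518 -0.3631  0.014 ] 0.2404568257695281
side [0.4727 0.0452 0.113 ] [0.7179 0.059  0.111 ] [ 0.5602 -0.3489  0.014 ]
[ 49 135  39  54 158] ((0.6543506383895874, 0.5587705373764038), (0.08249928057193756, 0.1734020859003067), 75.60295867919922) 0.11197297668800654
[ 188  141   89   82 5393] ((0.5974189043045044, 0.0621207058429718), (0.24351102113723755, 0.2601408362388611), 4.458744049072266) 0.11579992068866019
[412 122  48  48 155] ((0.7350149154663086, -0.6065622568130493), (0.2163165807723999, 0.008386440575122833), 40.27192306518555) 0.028245884256506537
[350 148  22  27 151] ((0.6829296350479126, -0.3563637137413025), (0.10244739055633545, 0.02338315360248089), 31.742338180541992) 0.024126598635360264
[371 156  19  26 135] ((0.6574426293373108, -0.42138373851776123), (0.09310988336801529, 0.020623676478862762), 29.806371688842773) 0.024048138357843696
[406 176  19  19 165] ((0.5997889637947083, -0.5289373993873596), (0.05689125880599022, 0.058581188321113586), 54.73228454589844) 0.03257911225854371
[357 187  15  23 298] ((0.5582671761512756, -0.363322913646698), (0.04438559338450432, 0.07223618030548096), 84.91180419921875) 0.027294368044292527
```

```bash
python3 -m handwheel '0.2 0.8 0.5 0 0 0.95;0.2 0.8 0.5 0 0 0.95;0.2 0.8 0.5 0 0 0.95;0.2 0.8 0.5 0 0 0.95;0.2 0.8 0.5 0 0 0.95' 0.4 && python3 -m handwheel '0.3 0.9 0.1 0 0 0.64;0.3 0.9 0.1 0 0 0.64;0.3 0.9 0.1 0 0 0.64;0.3 0.9 0.1 0 0 0.64;0.3 0.9 0.1 0 0 0.64'; python3 -m handwheel '0.2 0.35 0 0 0 0;0.2 0.35 0 0 0 0;0.2 0.35 0 0 0 0;0.2 0.35 0 0 0 0'
python3 - <<'E'
from h import *
np.set_printoptions(precision=4,suppress=True)
print(robot.read_state())
im,d=robot.read_camera("wrist");save(im,"w1");np.save("pics/w1.npy",d)
for q in("handle","lid_hinge","lid","case"):
    print(q,[(x["at"],round(x["conf"],2)) for x in robot.tip_of("wrist",q)[:2]])
E
```

```text
t: 1.25
tool_pos: [0.2799, -0.3459, 0.3493]
orientation: [2.643, 1.697, 0.0]
force: [0.9, -0.4, 0.5]
opening: 0.0576
t: 1.75
tool_pos: [0.3586, -0.1099, 0.375]
orientation: [2.142, 2.296, 0.001]
force: [-0.0, -0.4, 0.3]
opening: 0.028
t: 2.15
tool_pos: [0.4191, -0.0043, 0.3742]
orientation: [-2.139, -2.3, -0.0]
force: [-0.1, -0.1, 0.5]
opening: 0.0281
{'t': 2.15, 'q': array([-0.1332, -0.3699,  1.6686,  0.0006,  1.8434, -0.2053]), 'dq': array([-0.0693, -0.024 ,  0.0161, -0.0226,  0.0162, -0.0592]), 'joint_torque': array([  1.8778, -29.8834, -49.7571,   0.4608,  -0.2418,   0.9633]), 'tool_pos': array([ 0.4191, -0.0043,  0.3742]), 'orientation': array([-2.1393, -2.2997, -0.0003]), 'force': array([-0.0989, -0.0987,  0.5249]), 'wrist_torque': array([-0.0533, -0.0806, -0.0276]), 'opening': 0.028119403496637496}
handle [([125.5, 303.0], 0.78)]
lid_hinge [([122.0, 449.2], 0.94)]Traceback (most recent call last):
  File "<stdin>", line 6, in <module>
ValueError: it knows: case, deck, driver_cross, driver_flat, flux, handle, heatsink, knuckle, lid_hinge, module_mid, multimeter, screw_tray, spool, stay_pin
```

View pics/w1.png

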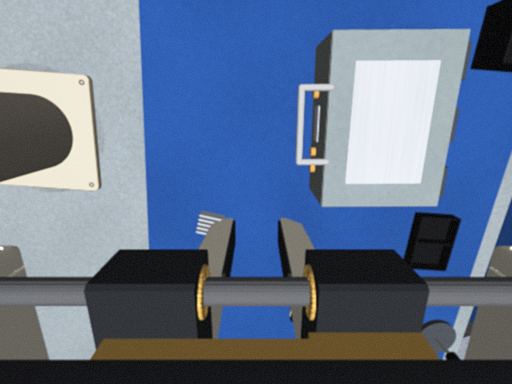

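```bash
python3 - <<'E'
from h import *
np.set_printoptions(precision=4,suppress=True)
P=pose("wrist");d=np.load("pics/w1.npy")
print("handle",onplane("wrist",125.5,301.5,.113,P),"hinge",onplane("wrist",122,449.2,.111,P))
print(onplane("wrist",125.5,303,.113,P))
C=cloud("wrist",d,P)
M=(abs(C[...,2]-.114)<.005)&(C[...,0]>.3)&(d>0)
M[210:]=0
n,l,s,c=cv2.connectedComponentsWithStats(M.astype(np.uint8))
for i in range(1,n):
    if s[i,4]>100:
        Q=C[l==i][:,:2].astype(np.float32);r=cv2.minAreaRect(Q);print(s[i],r,np.median(C[l==i][:,2]))
# bar: points
m=l==l[125,400]
Q=C[m];a=np.deg2rad(4.2)
xc=Q[:,0]*np.cos(a)+Q[:,1]*np.sin(a);yc=-Q[:,0]*np.sin(a)+Q[:,1]*np.cos(a)
print(np.percentile(xc,[0.2,1,50,99,99.8]),np.percentile(yc,[0.2,1,50,99,99.8]))
# edges of lid plate: lines y min/max as function of x
big=Q[(xc>.53)&(xc<.68)]
ys=[]
for x in np.arange(.53,.69,.01):
    k=Q[abs(Q[:,0]-x)<.004];ys.append((x,k[:,1].min(),k[:,1].max()))
ys=np.array(ys);print(np.polyfit(ys[:,0],ys[:,1],1),np.polyfit(ys[:,0],ys[:,2],1))
# bar cluster
b=Q[xc<xc.min()+.012]; yb=-b[:,0]*np.sin(a)+b[:,1]*np.cos(a)
print("bar",b.mean(0),b[:,1].min(),b[:,1].max(),np.polyfit(b[:,1],b[:,0],1), b[:,0].min(),b[:,0].max())
E
```

```text
handle [0.485  0.0484 0.113 ] hinge [0.7092 0.0685 0.111 ]
[0.4873 0.0486 0.113 ]
[  296    28   177   178 23625] ((0.598756730556488, 0.05786927044391632), (0.24270932376384735, 0.2597704529762268), 4.0186076164245605) 0.11645893687701375
[0.4807 0.4841 0.6173 0.717  0.7201] [-0.1154 -0.1124  0.0298  0.1406  0.1425]
[ 0.0656 -0.111 ] [0.0715 0.1441]
bar [0.4823 0.0511 0.117 ] -0.011049951735271402 0.10894297349212309 [-0.0717  0.486 ] 0.47440870161460025 0.4937493915753136
```

```bash
python3 -m handwheel '0.21 0.17 -0.1 0 0 0;0.21 0.17 -0.3 0 0 0;0.21 0.17 -0.45 0 0 0;0.21 0.17 -0.6 0 0 0;0.21 0.17 -0.6 0 0 0' 
python3 - <<'E'
from h import *
np.set_printoptions(precision=4,suppress=True)
st=robot.read_state();P=pose("wrist",st);print(st["tool_pos"],st["t"])
im,d=robot.read_camera("wrist");save(im,"w2")
r=robot.tip_of("wrist","handle");print(r)
for x in r: print(onplane("wrist",*x["at"],.113,P))
C=cloud("wrist",d,P)
Q=C[(abs(C[...,2]-.114)<.006)&(C[...,0]>.46)&(C[...,0]<.505)&(d>0)]
print(len(Q),Q.min(0),Q.max(0),np.median(Q,0))
E
```

```text
t: 2.8
tool_pos: [0.4784, 0.0429, 0.1886]
orientation: [-2.143, -2.289, 0.009]
force: [0.1, -0.4, -0.5]
opening: 0.0279
[0.4784 0.0429 0.1886] 2.8
[{'at': [186.3, 264.8], 'conf': 0.8}]
[0.4863 0.0518 0.113 ]
1813 [ 0.4738 -0.0062  0.111 ] [0.5049 0.1138 0.1197] [0.484  0.0668 0.1173]
```

View pics/w2.png

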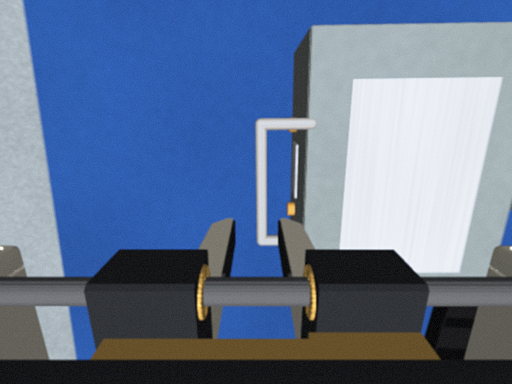

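```bash
python3 -m handwheel '0 0 -0.1 0 0 0;0 0 -0.1 0 0 0;0 0 -0.1 0 0 0' 
```

```text
t: 3.2
tool_pos: [0.4819, 0.0435, 0.1662]
orientation: [2.146, 2.293, 0.001]
force: [0.4, -0.6, -0.1]
opening: 0.0274
```

```bash
python3 -m handwheel '0.008 0.03 -0.05 0 0 0;0.008 0.03 -0.15 0 0 0;0.008 0.03 -0.23 0 0 0;0.008 0.03 -0.235 0 0 0;0.008 0.03 -0.235 0 0 0' && python3 -m handwheel '0 0 0 0 0 0;0 0 0 0 0 0;0 0 0 0 0 0' 1 15
```

```text
t: 3.7
tool_pos: [0.4847, 0.0531, 0.0957]
orientation: [2.145, 2.294, 0.001]
force: [0.5, 0.4, 1.2]
opening: 0.0277
t: 4.0
tool_pos: [0.4814, 0.0529, 0.0951]
orientation: [-2.142, -2.293, 0.007]
force: [-16.1, -3.2, 14.4]
opening: 0.0095
```

```bash
python3 - <<'E'
from h import *
im,d=robot.read_camera("wrist");save(im,"w3")
print(robot.read_state()["force"],robot.read_state()["tool_pos"])
E
```

```text
[-17.91971709  -2.74236986  14.31272586] [0.48142663 0.05289966 0.09499068]
```

View pics/w3.png

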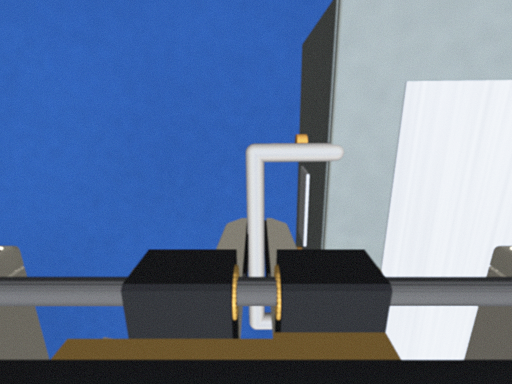

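```bash
python3 - <<'E'
import numpy as np
e=np.arctan2(.002,.23)
f=lambda t:(-.23*np.cos(np.radians(t)+e),.23*np.sin(np.radians(t)+e))
pts=[]
for t in list(range(0,61,3))+list(range(62,80,1)):
    x,z=f(t);x0,z0=f(0);r=(x-x0)
    pts.append((t,r,z-z0))
    print(t,"abs case dx %.4f dz %.4f"%(r,z-z0),"world tcp x %.4f y %.4f z %.4f"%(.4814+r*np.cos(.0715),.053+r*np.sin(.0715),.0945+z-z0))
print()
def call(ts,start,off=0):
    s=f(start)
    print(start,';'.join("%.3f %.3f %.3f 0 0 0"%((f(t)[0]-s[0])*np.cos(.0715)/.3,(f(t)[0]-s[0])*np.sin(.0715)/.3,(f(t)[1]-s[1])/.3) for t in ts))
for s in (0,12.5,25,37.5,50): call([s+2.5*i for i in range(1,6)],s)
E
```

```text
0 abs case dx 0.0000 dz 0.0000 world tcp x 0.4814 y 0.0530 z 0.0945
3 abs case dx 0.0004 dz 0.0120 world tcp x 0.4818 y 0.0530 z 0.1065
6 abs case dx 0.0015 dz 0.0240 world tcp x 0.4829 y 0.0531 z 0.1185
9 abs case dx 0.0031 dz 0.0360 world tcp x 0.4845 y 0.0532 z 0.1305
12 abs case dx 0.0054 dz 0.0478 world tcp x 0.4868 y 0.0534 z 0.1423
15 abs case dx 0.0084 dz 0.0595 world tcp x 0.4897 y 0.0536 z 0.1540
18 abs case dx 0.0119 dz 0.0710 world tcp x 0.4932 y 0.0538 z 0.1655
21 abs case dx 0.0160 dz 0.0823 world tcp x 0.4974 y 0.0541 z 0.1768
24 abs case dx 0.0207 dz 0.0934 world tcp x 0.5020 y 0.0545 z 0.1879
27 abs case dx 0.0260 dz 0.1042 world tcp x 0.5073 y 0.0549 z 0.1987
30 abs case dx 0.0318 dz 0.1147 world tcp x 0.5131 y 0.0553 z 0.2092
33 abs case dx 0.0382 dz 0.1249 world tcp x 0.5195 y 0.0557 z 0.2194
36 abs case dx 0.0451 dz 0.1348 world tcp x 0.5264 y 0.0562 z 0.2293
39 abs case dx 0.0525 dz 0.1443 world tcp x 0.5338 y 0.0568 z 0.2388
42 abs case dx 0.0604 dz 0.1534 world tcp x 0.5417 y 0.0573 z 0.2479
45 abs case dx 0.0688 dz 0.1620 world tcp x 0.5500 y 0.0579 z 0.2565

[... 1505 characters left out ...]
662 z 0.3179
79 abs case dx 0.1881 dz 0.2241 world tcp x 0.6690 y 0.0664 z 0.3186

0 0.001 0.000 0.033 0 0 0;0.003 0.000 0.067 0 0 0;0.007 0.001 0.100 0 0 0;0.013 0.001 0.133 0 0 0;0.020 0.001 0.166 0 0 0
12.5 0.008 0.001 0.032 0 0 0;0.018 0.001 0.064 0 0 0;0.029 0.002 0.096 0 0 0;0.041 0.003 0.127 0 0 0;0.055 0.004 0.158 0 0 0
25 0.015 0.001 0.030 0 0 0;0.031 0.002 0.059 0 0 0;0.049 0.004 0.087 0 0 0;0.068 0.005 0.115 0 0 0;0.088 0.006 0.142 0 0 0
37.5 0.021 0.002 0.026 0 0 0;0.043 0.003 0.051 0 0 0;0.067 0.005 0.075 0 0 0;0.091 0.007 0.098 0 0 0;0.116 0.008 0.120 0 0 0
50 0.026 0.002 0.021 0 0 0;0.053 0.004 0.040 0 0 0;0.081 0.006 0.059 0 0 0;0.110 0.008 0.076 0 0 0;0.139 0.010 0.092 0 0 0
```

```bash
python3 -m handwheel '-0.012 0 0 0 0 0;-0.011 0 0.033 0 0 0;-0.009 0 0.067 0 0 0;-0.005 0.001 0.1 0 0 0;0.001 0.001 0.133 0 0 0' 1 30
```

```text
t: 4.55
tool_pos: [0.4851, 0.0532, 0.1347]
orientation: [2.144, 2.294, 0.002]
force: [5.3, -1.9, -6.5]
opening: 0.0089
```

```bash
python3 - <<'E'
import numpy as np
e=np.arctan2(.002,.23)
f=lambda t:(-.23*np.cos(np.radians(t)+e),.23*np.sin(np.radians(t)+e))
def call(ts,start,off=0):
    s=f(start)
    print(start,';'.join("%.3f %.3f %.3f 0 0 0"%((f(t)[0]-s[0])*np.cos(.0715)/.3,(f(t)[0]-s[0])*np.sin(.0715)/.3,(f(t)[1]-s[1])/.3) for t in ts))
for s in (10,25,40): call([s+3*i for i in range(1,6)],s)
for s in (55,): call([s+2*i for i in range(1,6)],s)
for s in (65,66,67,68,69,70,71,72,73,74): call([s+.5*i for i in range(1,3)],s)
E
python3 -m handwheel '0.008 0.001 0.039 0 0 0;0.019 0.001 0.078 0 0 0;0.031 0.002 0.116 0 0 0;0.045 0.003 0.154 0 0 0;0.060 0.004 0.19 0 0 0'
```

```text
10 0.008 0.001 0.039 0 0 0;0.019 0.001 0.078 0 0 0;0.031 0.002 0.116 0 0 0;0.045 0.003 0.154 0 0 0;0.062 0.004 0.190 0 0 0
25 0.018 0.001 0.036 0 0 0;0.038 0.003 0.071 0 0 0;0.060 0.004 0.104 0 0 0;0.084 0.006 0.137 0 0 0;0.109 0.008 0.168 0 0 0
40 0.027 0.002 0.030 0 0 0;0.055 0.004 0.058 0 0 0;0.085 0.006 0.085 0 0 0;0.116 0.008 0.110 0 0 0;0.148 0.011 0.134 0 0 0
55 0.022 0.002 0.015 0 0 0;0.045 0.003 0.029 0 0 0;0.068 0.005 0.042 0 0 0;0.092 0.007 0.054 0 0 0;0.116 0.008 0.066 0 0 0
65 0.006 0.000 0.003 0 0 0;0.012 0.001 0.005 0 0 0
66 0.006 0.000 0.003 0 0 0;0.012 0.001 0.005 0 0 0
67 0.006 0.000 0.003 0 0 0;0.012 0.001 0.005 0 0 0
68 0.006 0.000 0.002 0 0 0;0.012 0.001 0.005 0 0 0
69 0.006 0.000 0.002 0 0 0;0.013 0.001 0.005 0 0 0
70 0.006 0.000 0.002 0 0 0;0.013 0.001 0.004 0 0 0
71 0.006 0.000 0.002 0 0 0;0.013 0.001 0.004 0 0 0
72 0.006 0.000 0.002 0 0 0;0.013 0.001 0.004 0 0 0
73 0.006 0.000 0.002 0 0 0;0.013 0.001 0.004 0 0 0
74 0.006 0.000 0.002 0 0 0;0.013 0.001 0.003 0 0 0
t: 5.05
tool_pos: [0.5027, 0.0545, 0.1915]
orientation: [2.145, 2.295, 0.0]
force: [8.6, -1.7, -9.5]
opening: 0.0091
```

```bash
python3 -m handwheel '0.020 0.001 0.036 0 0 0;0.040 0.003 0.071 0 0 0;0.063 0.004 0.104 0 0 0;0.087 0.006 0.137 0 0 0;0.112 0.008 0.168 0 0 0' && python3 -m handwheel '0.028 0.002 0.030 0 0 0;0.056 0.004 0.058 0 0 0;0.086 0.006 0.085 0 0 0;0.117 0.008 0.110 0 0 0;0.148 0.011 0.134 0 0 0'
```

```text
t: 5.55
tool_pos: [0.5341, 0.057, 0.2423]
orientation: [-2.143, -2.293, 0.006]
force: [-13.7, -3.4, 4.3]
opening: 0.009
t: 6.05
tool_pos: [0.5792, 0.0605, 0.2851]
orientation: [-2.144, -2.295, 0.002]
force: [-13.9, -3.1, 11.3]
opening: 0.009
```

```bash
python3 -m handwheel '-0.007 0 0.010 0 0 0;0.015 0.002 0.025 0 0 0;0.038 0.003 0.039 0 0 0;0.061 0.005 0.052 0 0 0;0.080 0.007 0.062 0 0 0'
python3 - <<'E'
from h import *
im,d=robot.read_camera("side");save(im,"s1")
im,d=robot.read_camera("wrist");save(im,"w4")
E
```

```text
t: 6.55
tool_pos: [0.6038, 0.0625, 0.301]
orientation: [-2.144, -2.294, 0.002]
force: [-8.0, -4.2, 2.6]
opening: 0.0091
```

View pics/w4.png

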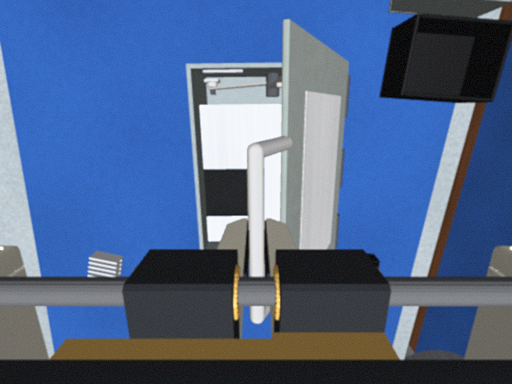

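View pics/s1.png

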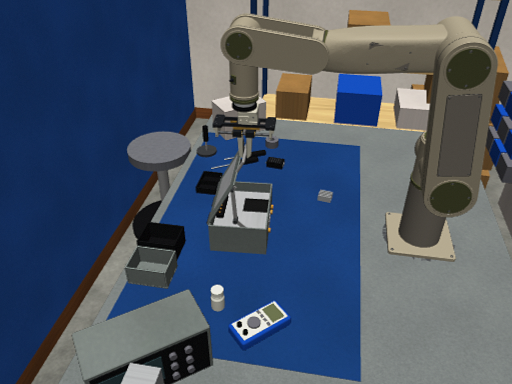

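```bash
python3 -m handwheel '0.012 0.001 0.007 0 0 0;0.024 0.002 0.013 0 0 0;0.036 0.002 0.019 0 0 0;0.036 0.002 0.019 0 0 0' && python3 -m handwheel '0.006 0 0.003 0 0 0;0.012 0.001 0.005 0 0 0;0.012 0.001 0.005 0 0 0'
```

```text
t: 7.05
tool_pos: [0.6147, 0.0633, 0.3067]
orientation: [-2.144, -2.295, 0.001]
force: [-6.9, -1.7, 3.2]
opening: 0.0089
t: 7.35
tool_pos: [0.618, 0.0635, 0.3081]
orientation: [-2.144, -2.295, 0.002]
force: [-8.0, -2.2, 2.9]
opening: 0.0091
```

```bash
for i in 1; do python3 -m handwheel '0.006 0 0.003 0 0 0;0.012 0.001 0.006 0 0 0;0.012 0.001 0.006 0 0 0'; done
```

```text
t: 7.65
tool_pos: [0.6216, 0.0638, 0.3098]
orientation: [-2.144, -2.295, 0.002]
force: [-6.8, -3.0, 2.1]
opening: 0.0087
```

```bash
python3 -m handwheel '0.006 0 0.003 0 0 0;0.012 0.001 0.005 0 0 0;0.012 0.001 0.005 0 0 0'
```

```text
t: 7.95
tool_pos: [0.6252, 0.0641, 0.3114]
orientation: [-2.144, -2.295, 0.002]
force: [-7.9, -2.0, 2.8]
opening: 0.0089
```

```bash
python3 -m handwheel '0.006 0 0.003 0 0 0;0.006 0 0.003 0 0 0'
```

```text
t: 8.15
tool_pos: [0.627, 0.0642, 0.3122]
orientation: [-2.144, -2.294, 0.002]
force: [-7.8, -2.5, 2.7]
opening: 0.0094
```

```bash
python3 -m handwheel '0.006 0 0.003 0 0 0;0.006 0 0.003 0 0 0'
```

```text
t: 8.35
tool_pos: [0.6289, 0.0644, 0.3129]
orientation: [-2.143, -2.295, 0.001]
force: [-6.5, -1.6, 1.9]
opening: 0.009
```

```bash
python3 -m handwheel '0.006 0 0.002 0 0 0;0.006 0 0.002 0 0 0'
```

```text
t: 8.55
tool_pos: [0.6299, 0.0645, 0.3134]
orientation: [-2.142, -2.294, 0.003]
force: [-10.7, -1.0, 2.4]
opening: 0.0087
```

```bash
python3 -m handwheel '0.006 0 0.002 0 0 0;0.006 0 0.002 0 0 0'
```

```text
t: 8.75
tool_pos: [0.6305, 0.0645, 0.3136]
orientation: [-2.141, -2.292, 0.007]
force: [-16.6, -1.2, 2.1]
opening: 0.009
```

```bash
python3 -m handwheel '0.006 0 0.002 0 0 0;0.006 0 0.002 0 0 0'
```

```text
t: 8.95
tool_pos: [0.6311, 0.0645, 0.3139]
orientation: [-2.139, -2.291, 0.01]
force: [-23.1, -1.5, 4.5]
opening: 0.0091
```

```bash
python3 -m handwheel '-0.012 0 -0.004 0 0 0;-0.012 0 -0.004 0 0 0'; python3 - <<'E'
from h import *
im,d=robot.read_camera("side");save(cv2.resize(im[150:270,170:330],None,fx=5,fy=5,interpolation=2),"s2")
E
```

```text
t: 9.15
tool_pos: [0.6294, 0.0644, 0.3132]
orientation: [-2.142, -2.293, 0.004]
force: [-12.4, -2.4, 0.6]
opening: 0.0088
```

View pics/s2.png

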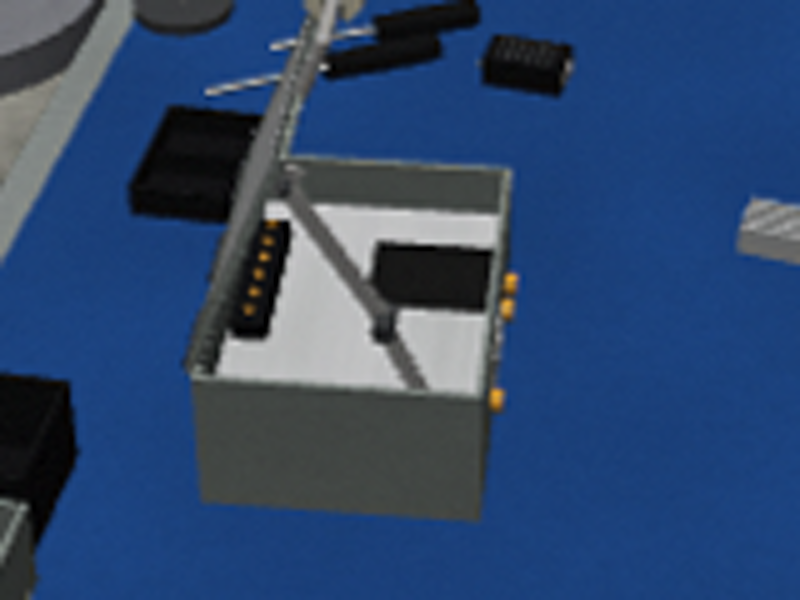

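```bash
python3 -m handwheel '-0.012 0 -0.004 0 0 0;-0.012 0 -0.004 0 0 0;-0.012 0 -0.004 0 0 0;-0.012 0 -0.004 0 0 0' 0.4 && python3 -m handwheel '0 0 0.1 0 0 0;0 0 0.25 0 0 0;-0.1 0 0.35 0 0 0;-0.1 -0.1 0.35 0 0 0;-0.1 -0.1 0.35 0 0 0'; python3 - <<'E'
from h import *
im,d=robot.read_camera("side");save(cv2.resize(im[150:270,170:330],None,fx=5,fy=5,interpolation=2),"s3")
np.save("pics/s3d.npy",d)
for q in ("knuckle","stay_pin","handle","deck","lid_hinge"):
    print(q,[(np.array(x["at"]),round(x["conf"],2),unproj("side",*x["at"],d[int(round(x["at"][0])),int(round(x["at"][1]))]).round(4)) for x in robot.tip_of("side",q)[:2]])
E
```

```text
t: 9.6
tool_pos: [0.6281, 0.0642, 0.3123]
orientation: [2.144, 2.295, 0.002]
force: [-0.2, 0.4, 0.8]
opening: 0.0275
t: 10.1
tool_pos: [0.5981, 0.0319, 0.4193]
orientation: [2.144, 2.29, 0.004]
force: [0.0, 1.3, -0.7]
opening: 0.0278
knuckle [(array([211. , 247.7]), 0.49, array([0.5751, 0.1611, 0.157 ])), (array([207.4, 258.2]), 0.3, array([0.5642, 0.0256, 0.0691]))]
stay_pin [(array([188.1, 230. ]), 0.82, array([0.6299, 0.1639, 0.2424]))]
handle [(array([147.6, 239.6]), 0.66, array([ 7.394e-01, -4.843e-01, -3.000e-04]))]
deck [(array([204.2, 257.5]), 0.86, array([0.5696, 0.0095, 0.0705])), (array([142.3, 269.7]), 0.57, array([ 0.6036, -0.5026,  0.0311]))]
lid_hinge [(array([198.6, 214.8]), 0.76, array([0.6953, 0.116 , 0.1575]))]
```

View pics/s3.png

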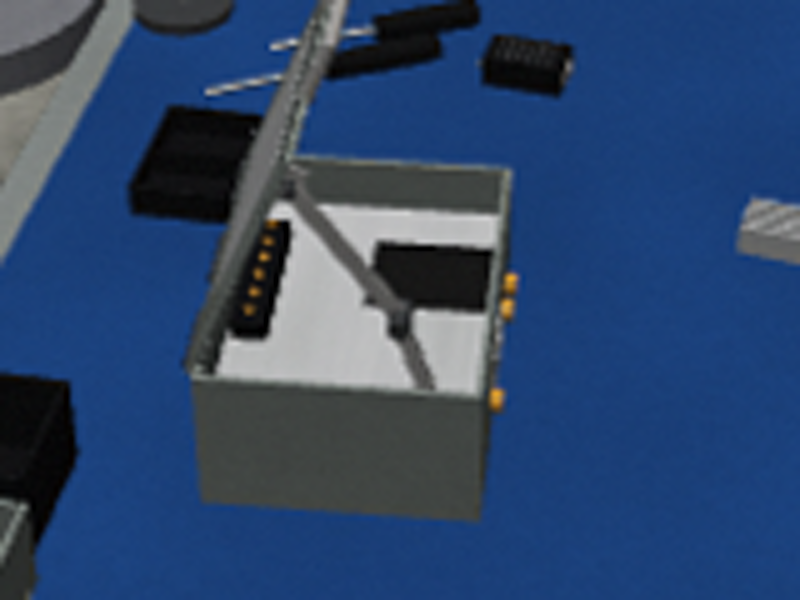

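```bash
python3 -m handwheel '-0.15 -0.05 0.1 0 0 0;-0.15 -0.05 0.1 0 0 0;-0.15 -0.05 0.1 0 0 0'; python3 - <<'E'
from h import *
np.set_printoptions(precision=4,suppress=True)
st=robot.read_state();P=pose("wrist",st);print(st["tool_pos"],st["dq"])
im,d=robot.read_camera("wrist");save(im,"w5");np.save("pics/w5d.npy",d);np.save("pics/w5P.npy",P)
for q,z in (("deck",.07),("knuckle",.15),("handle",.32),("lid_hinge",.111),("module_mid",.014)):
    print(q,[(np.array(x["at"]),round(x["conf"],2),onplane("wrist",*x["at"],z,P)) for x in robot.tip_of("wrist",q)[:2]])
im,d=robot.read_camera("top");save(im,"t5");np.save("pics/t5d.npy",d)
for q,z in (("deck",.07),("knuckle",.15),("handle",.32),("lid_hinge",.111),("module_mid",.014)):
    print(q,[(np.array(x["at"]),round(x["conf"],2),onplane("top",*x["at"],z)) for x in robot.tip_of("top",q)[:2]])
E
```

```text
t: 10.7
tool_pos: [0.5526, 0.0193, 0.4484]
orientation: [2.143, 2.294, 0.003]
force: [0.4, 0.5, 0.4]
opening: 0.0281
[0.5526 0.0193 0.4484] [ 0.0076  0.0398  0.0146  0.0026 -0.022   0.0049]
deck [(array([151.2, 265.8]), 0.79, array([0.5749, 0.0148, 0.07  ]))]
knuckle [(array([ 64. , 274.3]), 0.74, array([0.5737, 0.1634, 0.15  ]))]
handle [(array([145.7, 328.7]), 0.88, array([0.6291, 0.0628, 0.32  ]))]
lid_hinge [(array([127.1, 345.7]), 0.55, array([0.7127, 0.0737, 0.111 ]))]
module_mid []
deck [(array([191.5, 250.7]), 0.72, array([0.5744, 0.0058, 0.07  ])), (array([227.9, 107.7]), 0.51, array([0.4618, 0.4507, 0.07  ]))]
knuckle [(array([190.8, 197.2]), 0.68, array([0.5628, 0.1605, 0.15  ]))]
handle []
lid_hinge [(array([269.8, 305.1]), 0.34, array([ 0.3325, -0.1554,  0.111 ]))]
module_mid [(array([198.4, 364.6]), 0.8, array([ 0.5594, -0.3667,  0.014 ]))]
```

View pics/w5.png

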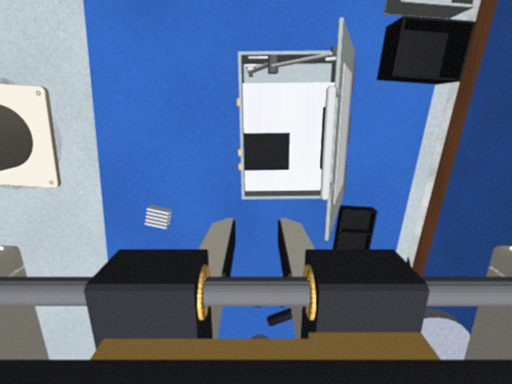

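View pics/t5.png

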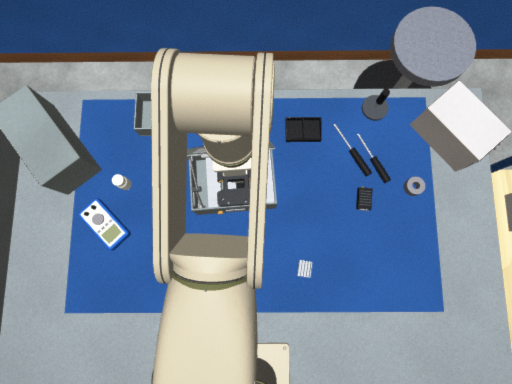

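Wrist view: pad at about cols 243–289, rows 133–170; knuckle at (64,274). I'll fit the pad exactly and locate the module.

```bash
python3 - <<'E'
from h import *
np.set_printoptions(precision=4,suppress=True)
P=np.load("pics/w5P.npy");d=np.load("pics/w5d.npy")
im=cv2.imread("pics/w5.png");g=im.max(2)
M=(g<60).astype(np.uint8);M[:125]=0;M[180:]=0;M[:,:238]=0;M[:,300:]=0
n,l,s,c=cv2.connectedComponentsWithStats(M)
i=1+np.argmax(s[1:,4]);print(s[i],c[i])
ys,xs=np.nonzero(l==i)
Q=np.array([onplane("wrist",y,x,.07,P)[:2] for y,x in zip(ys,xs)]).astype(np.float32)
print(cv2.minAreaRect(Q),Q.mean(0))
C=cloud("wrist",d,P);print("deck z",np.median(C[100:120,255:310,2]))
# rim of case: points z ~.11
m=(abs(C[...,2]-.11)<.004)&(C[...,0]>.48)&(C[...,0]<.72)&(abs(C[...,1]-.06)<.16)&(d>0)
print(cv2.minAreaRect(C[m][:,:2].astype(np.float32)))
print("knuckle d",unproj("wrist",64,274.3,d[64,274],P), C[58:72,268:280].reshape(-1,3)[::6])
a=np.radians(4.1);Rz=np.array([[np.cos(a),np.sin(a)],[-np.sin(a),np.cos(a)]])
print("pad case",Rz@(Q.mean(0)-[.6156,.0626]))
# module from top picture
dt=np.load("pics/t5d.npy");C=cloud("top",dt)
m=(abs(C[...,2]-.028)<.006)&(dt>0);n,l,s,c=cv2.connectedComponentsWithStats(m.astype(np.uint8))
k=l[198,364];print(s[k],cv2.minAreaRect(C[l==k][:,:2].astype(np.float32)),C[l==k].mean(0))
E
```

```text
[ 244  134   45   35 1510] [265.9781 150.9483]Traceback (most recent call last):
  File "<stdin>", line 9, in <module>
  File "h.py", line 16, in onplane
    a=unproj(c,row,col,0.0,P);b=unproj(c,row,col,1.0,P);t=(z-a[2])/(b[2]-a[2]);return a+t*(b-a)
                                ~~~~~~^^^^^^^^^^^^^^^^^
  File "h.py", line 13, in unproj
    K,_=model(c);P=pose(c) if P is None else P
        ~~~~~^^^
  File "h.py", line 5, in model
    m=robot.camera_model(c); return np.array(m["camera_matrix"]), m
ValueError: time passes only in moves, steps and waits
```

```bash
python3 - <<'E'
s=open('h.py').read()
s=s.replace('def model(c):\n    m=robot.camera_model(c); return np.array(m["camera_matrix"]), m','_c={}\ndef cm(c):\n    if c not in _c: _c[c]=robot.camera_model(c)\n    return _c[c]\ndef model(c):\n    m=cm(c); return np.array(m["camera_matrix"]), m').replace('    m=robot.camera_model(c)\n    if c!=','    m=cm(c)\n    if c!=')
open('h.py','w').write(s)
E
cat > a.py <<'E'
from h import *
np.set_printoptions(precision=4,suppress=True)
P=np.load("pics/w5P.npy");d=np.load("pics/w5d.npy")
im=cv2.imread("pics/w5.png");g=im.max(2)
M=(g<60).astype(np.uint8);M[:125]=0;M[180:]=0;M[:,:238]=0;M[:,300:]=0
n,l,s,c=cv2.connectedComponentsWithStats(M)
i=1+np.argmax(s[1:,4]);print(s[i],c[i])
ys,xs=np.nonzero(l==i)
Q=np.array([onplane("wrist",y,x,.07,P)[:2] for y,x in zip(ys,xs)]).astype(np.float32)
print(cv2.minAreaRect(Q),Q.mean(0))
C=cloud("wrist",d,P);print("deck z",np.median(C[100:120,255:310,2]))
m=(abs(C[...,2]-.11)<.004)&(C[...,0]>.48)&(C[...,0]<.72)&(abs(C[...,1]-.06)<.16)&(d>0)
print(cv2.minAreaRect(C[m][:,:2].astype(np.float32)))
print("knuckle d",unproj("wrist",64,274.3,d[64,274],P))
a=np.radians(4.1);Rz=np.array([[np.cos(a),np.sin(a)],[-np.sin(a),np.cos(a)]])
print("pad case",Rz@(Q.mean(0)-[.6156,.0626]))
dt=np.load("pics/t5d.npy");C=cloud("top",dt)
m=(abs(C[...,2]-.028)<.006)&(dt>0);n,l,s,c=cv2.connectedComponentsWithStats(m.astype(np.uint8))
k=l[198,364];print(s[k],cv2.minAreaRect(C[l==k][:,:2].astype(np.float32)),C[l==k].mean(0))
E
python3 a.py
```

```text
[ 244  134   45   35 1510] [265.9781 150.9483]
((0.5750611424446106, 0.014618011191487312), (0.08619579672813416, 0.06775839626789093), 3.815490484237671) [0.5753 0.0151]
deck z 0.06972580215483465
((0.6221639513969421, 0.06312540918588638), (0.19785545766353607, 0.26057952642440796), 4.4714860916137695)
knuckle d [0.5729 0.1615 0.1632]
pad case [-0.0436 -0.0445]
[357 187  15  23 286] ((0.5584642291069031, -0.36373665928840637), (0.04524580389261246, 0.07055430859327316), 84.00706481933594) [ 0.5588 -0.363   0.0276]
```

```bash
python3 -m handwheel '0 -0.8 0 0 0 0.9;0 -0.8 0 0 0 0.9;0 -0.8 0 0 0 0.9;0 -0.8 0 0 0 0.9;0 -0.8 0 0 0 0.9' -0.5 && python3 -m handwheel '0.02 -0.47 -0.6 0 0 0.88;0.02 -0.47 -0.6 0 0 0.88;0.02 -0.47 -0.6 0 0 0.88;0.02 -0.47 -0.6 0 0 0.88;0.02 -0.47 -0.6 0 0 0.88'&& python3 -m handwheel '0 0 0 0 0 0;0 0 0 0 0 0'
python3 - <<'E'
from h import *
np.set_printoptions(precision=4,suppress=True)
st=robot.read_state();P=pose("wrist",st);print(st["tool_pos"],st["q"])
im,d=robot.read_camera("wrist");save(im,"w6")
print([(np.array(x["at"]),round(x["conf"],2),onplane("wrist",*x["at"],.014,P)) for x in robot.tip_of("wrist","module_mid")[:2]])
C=cloud("wrist",d,P)
m=(abs(C[...,2]-.028)<.006)&(d>0)&(abs(C[...,0]-.5585)<.07)&(abs(C[...,1]+.3635)<.06);print(cv2.minAreaRect(C[m][:,:2].astype(np.float32)),C[m].mean(0))
Ry=R.from_rotvec(st["orientation"]).as_matrix();print("y axis deg",np.degrees(np.arctan2(Ry[1,1],Ry[0,1])),Ry[:,2])
E
```

```text
t: 11.8
tool_pos: [0.5525, -0.2163, 0.447]
orientation: [1.217, 2.896, 0.0]
force: [0.3, 0.8, -0.2]
opening: 0.0631
t: 12.3
tool_pos: [0.557, -0.357, 0.2619]
orientation: [-0.167, -3.133, -0.004]
force: [-0.0, 0.3, 0.1]
opening: 0.0695
t: 12.5
tool_pos: [0.5585, -0.3554, 0.2667]
orientation: [-0.179, -3.136, -0.001]
force: [0.2, 0.1, 0.5]
opening: 0.0697
[ 0.5585 -0.3554  0.2667] [-0.6443  0.2865  1.2237  0.0004  1.6325 -2.1013]
[(array([194.5, 150.4]), 0.65, array([ 0.5955, -0.53  ,  0.014 ])), (array([163., 253.]), 0.57, array([ 0.5636, -0.3611,  0.014 ]))]
((0.5607119798660278, -0.3644561171531677), (0.043621789664030075, 0.06893321126699448), 83.92813110351562) [ 0.5597 -0.3639  0.0279]
y axis deg 83.4796367335172 [-0.0007  0.001  -1.    ]
```

View pics/w6.png

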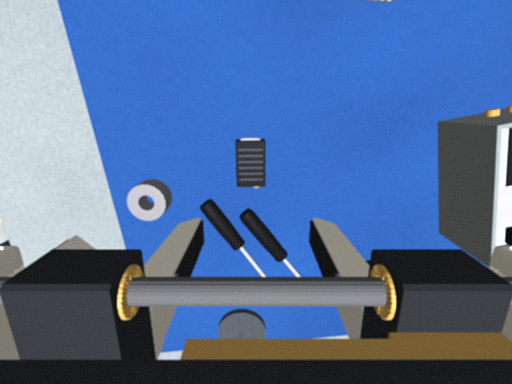

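```bash
python3 -m handwheel '0.005 -0.028 -0.15 0 0 0;0.005 -0.028 -0.3 0 0 0;0.005 -0.028 -0.45 0 0 0;0.005 -0.028 -0.6 0 0 0;0.005 -0.028 -0.72 0 0 0' && python3 -m handwheel '0 0 -0.06 0 0 0;0 0 -0.12 0 0 0;0 0 -0.147 0 0 0;0 0 -0.147 0 0 0'
```

```text
t: 13.1
tool_pos: [0.5613, -0.3631, 0.0507]
orientation: [0.174, 3.135, -0.001]
force: [0.3, 1.3, 0.2]
opening: 0.0699
t: 13.5
tool_pos: [0.5606, -0.364, 0.007]
orientation: [0.174, 3.136, -0.0]
force: [0.4, 0.1, -1.2]
opening: 0.0697
```

```bash
python3 -m handwheel '0 0 0 0 0 0;0 0 0 0 0 0;0 0 0 0 0 0;0 0 0 0 0 0;0 0 0.05 0 0 0' 1 25 && python3 -m handwheel '0 0 0.15 0 0 0;-0.05 0 0.3 0 0 0;-0.1 0.1 0.45 0 0 0.1;-0.15 0.2 0.6 0 0 0.2;-0.15 0.3 0.65 0 0 0.23'; python3 -m handwheel '0 0.15 0 0 0 0;0 0.3 0 0 0 0;0 0.45 0 0 0 0;0 0.6 0 0 0 0;0 0.75 0 0 0 0'
```

```text
t: 14.0
tool_pos: [0.5585, -0.3627, 0.0198]
orientation: [-0.174, -3.133, -0.004]
force: [0.3, -0.1, -1.9]
opening: 0.0437
t: 14.5
tool_pos: [0.5148, -0.2747, 0.2216]
orientation: [-0.111, 3.136, -0.005]
force: [1.4, 0.3, -1.1]
opening: 0.0438
t: 15.0
tool_pos: [0.5148, -0.0472, 0.2178]
orientation: [-0.109, 3.139, -0.0]
force: [1.1, 0.3, -2.0]
opening: 0.0437
```

```bash
python3 -m handwheel '0.07 0.15 0 0 0 0;0.15 0.2 -0.1 0 0 0;0.2 0.2 -0.2 0 0 0;0.2 0.2 -0.27 0 0 0;0.2 0.2 -0.27 0 0 0'; python3 -m handwheel '0 0 0 0 0 0'; python3 - <<'E'
from h import *
st=robot.read_state();P=pose("wrist",st);print(st["tool_pos"])
im,d=robot.read_camera("wrist");save(im,"w7")
im,d=robot.read_camera("side");save(cv2.resize(im[100:270,150:350],None,fx=4,fy=3.5),"s7")
E
```

```text
t: 15.5
tool_pos: [0.5726, 0.0115, 0.1323]
orientation: [0.11, -3.133, -0.001]
force: [-0.9, 0.3, -1.7]
opening: 0.0438
t: 15.6
tool_pos: [0.5749, 0.011, 0.1364]
orientation: [0.11, -3.139, -0.0]
force: [-0.2, 0.5, -1.0]
opening: 0.0439
[0.57492147 0.01099935 0.13643981]
```

View pics/w7.png

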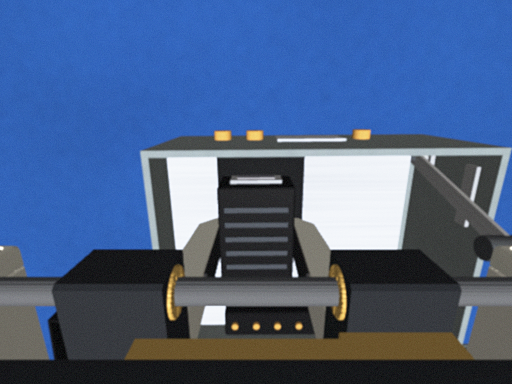

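View pics/s7.png

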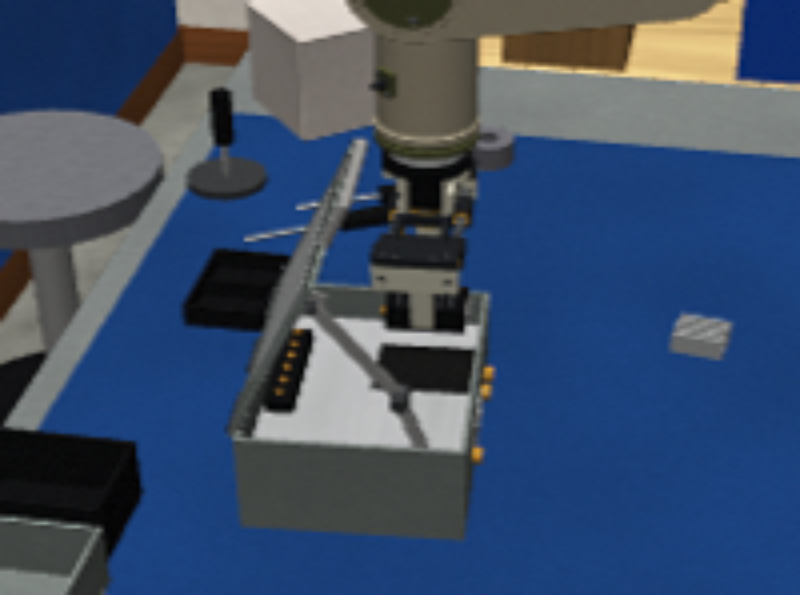

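```bash
python3 -m handwheel '0 0.012 -0.06 0 0 0;0 0.012 -0.12 0 0 0;0 0.012 -0.165 0 0 0;0 0.012 -0.18 0 0 0;0 0.012 -0.18 0 0 0'; python3 -m handwheel '0 0 -0.007 0 0 0;0 0 -0.007 0 0 0'
```

```text
t: 16.2
tool_pos: [0.5751, 0.0145, 0.0817]
orientation: [0.109, -3.139, -0.0]
force: [0.5, -0.4, -0.5]
opening: 0.0436
t: 16.4
tool_pos: [0.5759, 0.0145, 0.0804]
orientation: [-0.109, 3.138, -0.0]
force: [-0.8, -0.1, -1.5]
opening: 0.0438
```

```bash
python3 -m handwheel '0 0 -0.007 0 0 0;0 0 -0.007 0 0 0'; python3 -m handwheel '0 0 -0.005 0 0 0;0 0 -0.005 0 0 0'
```

```text
t: 16.6
tool_pos: [0.5755, 0.0146, 0.0777]
orientation: [-0.11, 3.139, -0.0]
force: [0.0, 0.0, -2.2]
opening: 0.0436
t: 16.8
tool_pos: [0.5755, 0.0146, 0.0777]
orientation: [-0.11, 3.139, -0.0]
force: [-6.2, 0.9, 10.0]
opening: 0.0438
```

Touched down. Release to a moderate opening and retreat upward.

```bash
python3 -m handwheel '0 0 0.004 0 0 0;0 0 0.004 0 0 0;0 0 0.004 0 0 0' -0.35 && python3 -m handwheel '0 0 0.08 0 0 0;0 0 0.2 0 0 0;-0.05 0 0.35 0 0 0;-0.15 0 0.5 0 0 0;-0.3 0 0.65 0 0 0' && python3 -m handwheel '-0.1 0 0.2 0 0 0;-0.1 0 0.2 0 0 0'; python3 - <<'E'
from h import *
np.set_printoptions(precision=4,suppress=True)
st=robot.read_state();P=pose("wrist",st);print(st["tool_pos"])
im,d=robot.read_camera("wrist");save(im,"w8");np.save("pics/w8d.npy",d);np.save("pics/w8P.npy",P)
print([(np.array(x["at"]),round(x["conf"],2),onplane("wrist",*x["at"],.084,P)) for x in robot.tip_of("wrist","module_mid")[:2]])
print("k",[(np.array(x["at"]),round(x["conf"],2),onplane("wrist",*x["at"],.157,P),unproj("wrist",*x["at"],d[int(x["at"][0]),int(x["at"][1])],P)) for x in robot.tip_of("wrist","knuckle")[:2]])
C=cloud("wrist",d,P)
m=(abs(C[...,2]-.098)<.006)&(d>0)&(abs(C[...,0]-.575)<.05)&(abs(C[...,1]-.015)<.05)
Q=C[m];print(cv2.minAreaRect(Q[:,:2].astype(np.float32)),np.median(Q,0))
A=np.c_[Q[:,:2],np.ones(len(Q))];print("tilt",np.linalg.lstsq(A,Q[:,2],rcond=None)[0])
E
```

```text
t: 17.1
tool_pos: [0.5753, 0.0147, 0.0772]
orientation: [-0.11, 3.139, -0.0]
force: [0.3, 0.6, -0.9]
opening: 0.0615
t: 17.6
tool_pos: [0.4974, 0.0146, 0.2618]
orientation: [-0.11, 3.138, -0.0]
force: [-0.2, -0.2, 0.4]
opening: 0.0627
t: 17.8
tool_pos: [0.4674, 0.0146, 0.3252]
orientation: [-0.11, 3.132, -0.001]
force: [0.9, 0.2, -0.7]
opening: 0.0628
[0.4674 0.0146 0.3252]
[(array([228.1, 253.7]), 0.88, array([0.5798, 0.0174, 0.084 ]))]
k [(array([249.1, 358.1]), 0.45, array([0.5668, 0.1593, 0.157 ]), array([0.567 , 0.1596, 0.1565])), (array([ 64.3, 157.8]), 0.32, array([ 0.3536, -0.1042,  0.157 ]), array([ 0.3389, -0.1508,  0.0198]))]
((0.5690740942955017, 0.0019428394734859467), (0.08603023737668991, 0.06532526016235352), 4.896964073181152) [0.5706 0.0129 0.098 ]
tilt [0.0064 0.0014 0.0943]
```

View pics/w8.png

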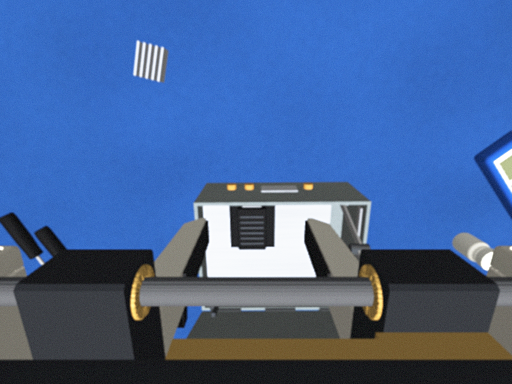

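```bash
python3 -m handwheel '0 0.1 0 0.018 -0.25 0;0 0.25 0 0.036 -0.5 0;0.03 0.4 -0.05 0.05 -0.7 0;0.05 0.48 -0.1 0.06 -0.85 0;0.08 0.485 -0.15 0.0715 -0.997 0' 1 20 && python3 -m handwheel '0 0 0 0 0 0;0 0 -0.1 0 0 0;0 0 -0.1 0 0 0;0 0 -0.1 0 0 0'; python3 - <<'E'
from h import *
np.set_printoptions(precision=4,suppress=True)
st=robot.read_state();P=pose("wrist",st);print(st["tool_pos"],st["q"])
print(R.from_rotvec(st["orientation"]).as_matrix())
im,d=robot.read_camera("wrist");save(im,"w9");np.save("pics/w9d.npy",d);np.save("pics/w9P.npy",P)
print("k",[(np.array(x["at"]),round(x["conf"],2),unproj("wrist",*x["at"],d[int(x["at"][0]),int(x["at"][1])],P)) for x in robot.tip_of("wrist","knuckle")[:2]])
im,d=robot.read_camera("side");save(cv2.resize(im[100:270,150:350],None,fx=4,fy=3.5),"s9")
print("k",[(np.array(x["at"]),round(x["conf"],2),unproj("side",*x["at"],d[int(x["at"][0]),int(x["at"][1])])) for x in robot.tip_of("side","knuckle")[:2]])
E
```

```text
t: 18.45
tool_pos: [0.4912, 0.1634, 0.2723]
orientation: [-0.089, 2.387, 0.038]
force: [-1.3, -0.7, 1.8]
opening: 0.0268
t: 18.85
tool_pos: [0.4927, 0.1599, 0.2481]
orientation: [-0.082, 2.389, 0.035]
force: [-0.2, 0.4, 1.1]
opening: 0.0006
[0.4927 0.1599 0.2481] [ 0.3536 -0.8867  2.396  -0.2425  0.9155 -1.2095]
[[-0.7291 -0.069   0.6809]
 [-0.0492  0.9976  0.0485]
 [-0.6826  0.0018 -0.7307]]
k [(array([170.5, 253.8]), 0.68, array([0.5627, 0.1616, 0.1532]))]
k [(array([214. , 248.6]), 0.46, array([0.5694, 0.1754, 0.1568])), (array([157.6, 246.4]), 0.31, array([ 0.6902, -0.3952,  0.0059]))]
```

View pics/w9.png

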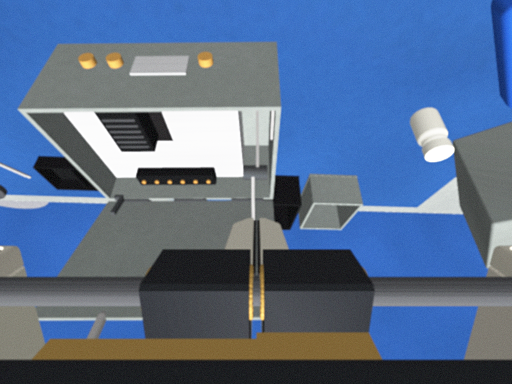

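View pics/s9.png

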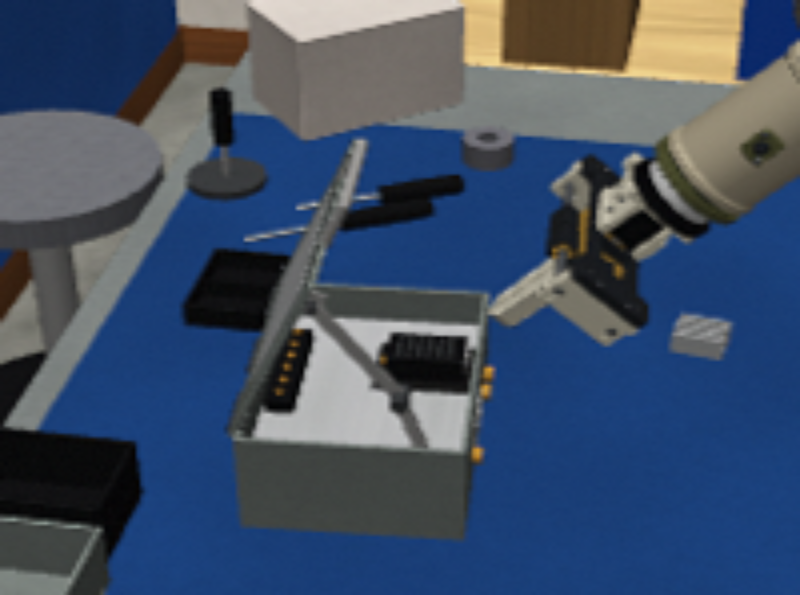

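```bash
python3 -m handwheel '0.05 0 -0.09 0 0 0;0.11 0 -0.18 0 0 0;0.16 0.003 -0.26 0 0 0;0.166 0.003 -0.265 0 0 0;0.166 0.003 -0.265 0 0 0'; python3 - <<'E'
from h import *
np.set_printoptions(precision=4,suppress=True)
st=robot.read_state();P=pose("wrist",st);print(st["tool_pos"],st["q"],st["force"])
print(R.from_rotvec(st["orientation"]).as_matrix()[:,2])
im,d=robot.read_camera("side");save(cv2.resize(im[150:270,170:330],None,fx=5,fy=5,interpolation=2),"s10")
im,d=robot.read_camera("wrist");save(im,"w10")
E
```

```text
t: 19.55
tool_pos: [0.5415, 0.1607, 0.1654]
orientation: [-0.083, 2.392, 0.034]
force: [-0.1, 0.3, 0.5]
opening: 0.0005
[0.5415 0.1607 0.1654] [ 0.3025 -0.6149  2.3997 -0.266   0.6386 -1.1828] [-0.0956  0.2661  0.5309]
[ 0.6791  0.0478 -0.7325]
```

View pics/s10.png

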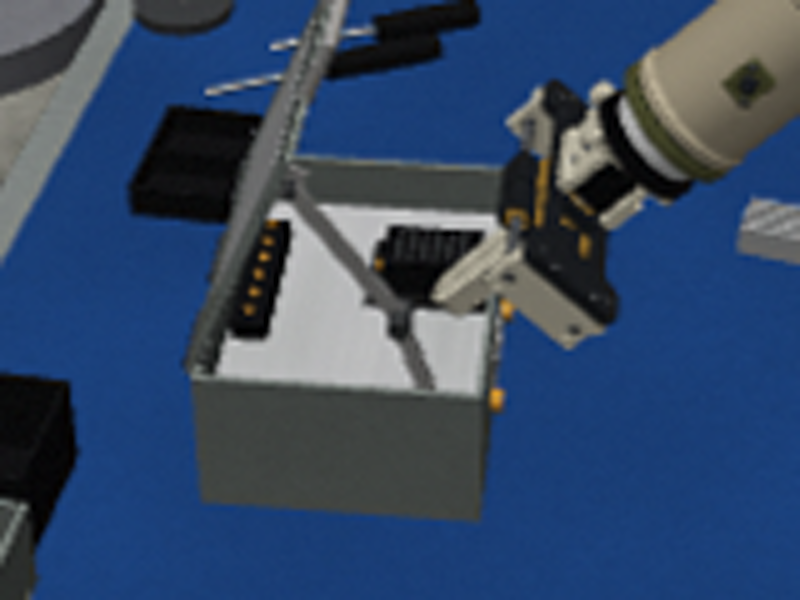

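View pics/w10.png

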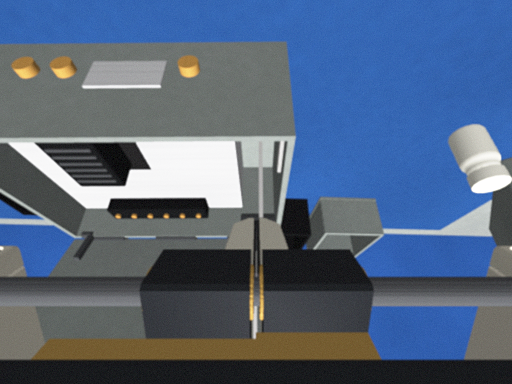

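```bash
python3 -m handwheel '0.015 0.001 -0.008 0 0 0;0.030 0.002 -0.015 0 0 0;0.044 0.003 -0.023 0 0 0;0.059 0.004 -0.030 0 0 0;0.059 0.004 -0.030 0 0 0'; python3 -m handwheel '0.015 0.001 -0.008 0 0 0;0.015 0.001 -0.008 0 0 0'
```

```text
t: 20.15
tool_pos: [0.5593, 0.1622, 0.1556]
orientation: [-0.083, 2.391, 0.034]
force: [0.3, -0.7, -0.6]
opening: 0.0003
t: 20.35
tool_pos: [0.5638, 0.1625, 0.1535]
orientation: [-0.083, 2.391, 0.034]
force: [-1.9, -0.7, 2.2]
opening: 0.0005
```

```bash
python3 -m handwheel '0.015 0.001 -0.008 0 0 0;0.015 0.001 -0.008 0 0 0';python3 -m handwheel '0.015 0.001 -0.008 0 0 0;0.015 0.001 -0.008 0 0 0'
```

```text
t: 20.55
tool_pos: [0.5685, 0.1629, 0.1514]
orientation: [-0.084, 2.39, 0.035]
force: [-1.9, 0.5, 4.1]
opening: 0.0002
t: 20.75
tool_pos: [0.5731, 0.1632, 0.149]
orientation: [-0.083, 2.39, 0.035]
force: [-0.6, 0.3, 2.9]
opening: 0.0003
```

```bash
python3 - <<'E'
from h import *
im,d=robot.read_camera("side");save(cv2.resize(im[150:270,170:330],None,fx=5,fy=5,interpolation=2),"s11")
E
```

```text
(no output)
```

View pics/s11.png

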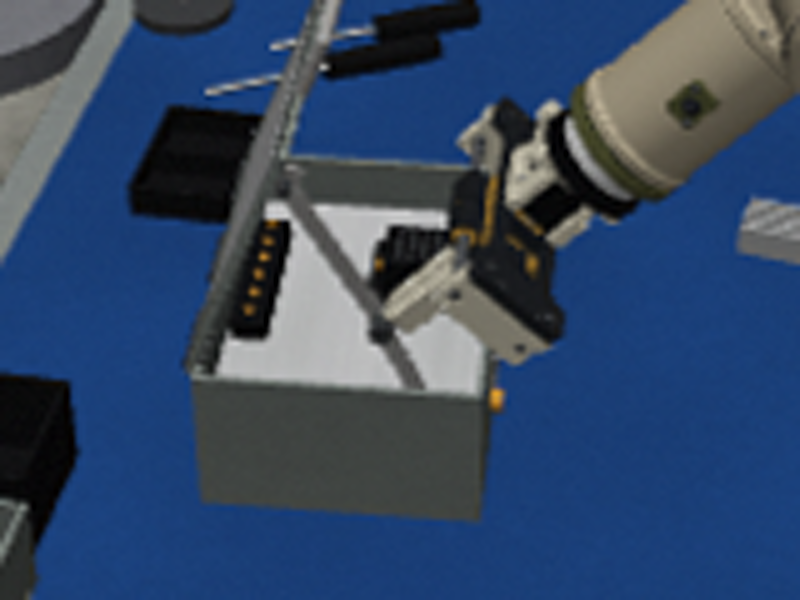

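```bash
python3 -m handwheel '0.015 0.001 -0.008 0 0 0;0.015 0.001 -0.008 0 0 0';python3 -m handwheel '0.015 0.001 -0.009 0 0 0;0.015 0.001 -0.009 0 0 0';python3 -m handwheel '0.015 0.001 -0.009 0 0 0;0.015 0.001 -0.009 0 0 0'; python3 - <<'E'
from h import *
im,d=robot.read_camera("side");save(cv2.resize(im[150:270,170:330],None,fx=5,fy=5,interpolation=2),"s12")
E
```

```text
t: 21.0
tool_pos: [0.5772, 0.1634, 0.146]
orientation: [-0.083, 2.391, 0.034]
force: [-1.4, 0.3, 1.6]
opening: 0.0002
t: 21.2
tool_pos: [0.5815, 0.1636, 0.1429]
orientation: [-0.083, 2.392, 0.034]
force: [-0.7, -0.0, 0.5]
opening: 0.0008
t: 21.4
tool_pos: [0.586, 0.1639, 0.1403]
orientation: [-0.084, 2.391, 0.034]
force: [-0.3, -0.6, 0.0]
opening: 0.0009
```

View pics/s12.png

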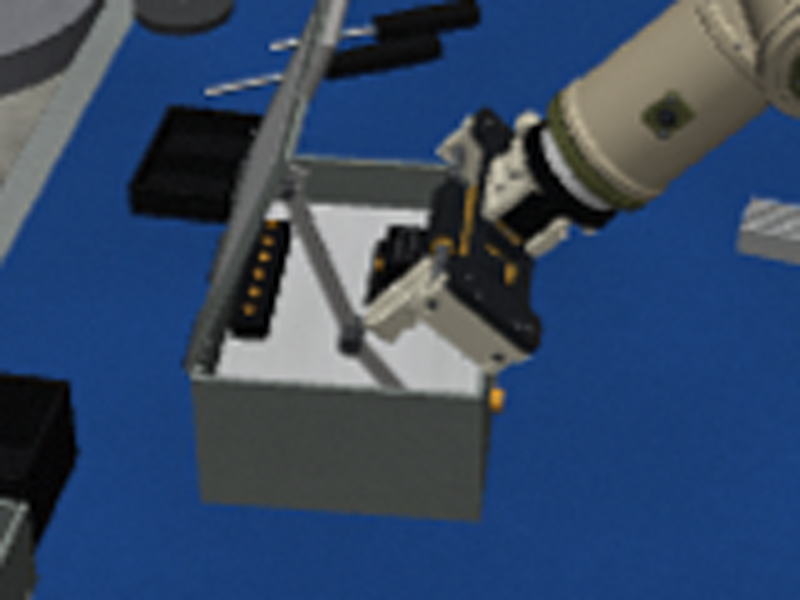

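```bash
python3 -m handwheel '0.015 0.001 -0.010 0 0 0;0.03 0.002 -0.02 0 0 0;0.03 0.002 -0.02 0 0 0'; python3 - <<'E'
from h import *
im,d=robot.read_camera("side");save(cv2.resize(im[100:270,150:350],None,fx=4,fy=3.5),"s13")
E
```

```text
t: 21.75
tool_pos: [0.5953, 0.1646, 0.1344]
orientation: [-0.083, 2.391, 0.034]
force: [-0.6, -0.6, -0.1]
opening: 0.0006
```

View pics/s13.png

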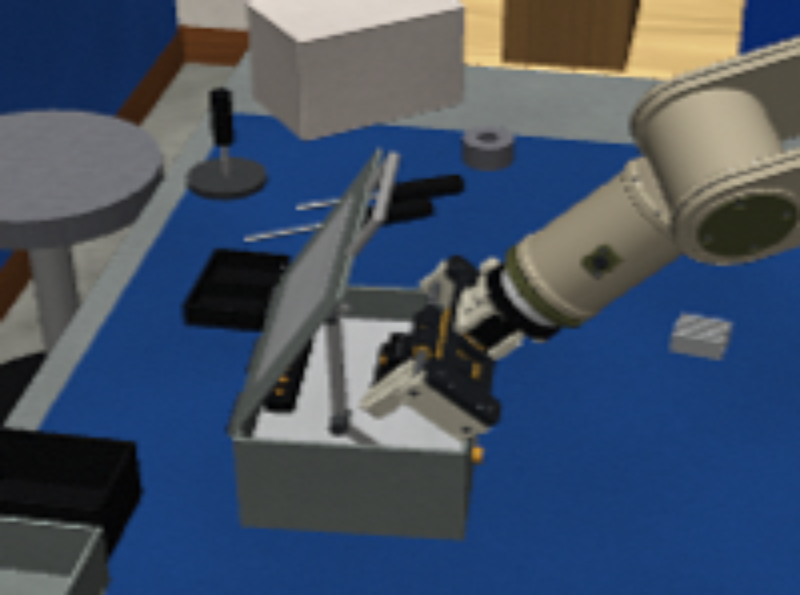

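```bash
python3 -m handwheel '-0.1 0 0.1 0 0 0;-0.22 0 0.23 0 0 0;-0.3 0 0.36 -0.01 0.15 0;-0.36 0 0.5 -0.025 0.35 0;-0.4 0 0.65 -0.04 0.55 0' 0.4 && python3 -m handwheel '0 0 0.1 -0.01 0.15 0;0 -0.1 0.2 -0.025 0.35 0;0 -0.2 0.2 -0.03 0.45 -0.1;0 -0.3 0.2 -0.03 0.45 -0.3;0 -0.33 0.2 -0.03 0.45 -0.45'; python3 - <<'E'
from h import *
np.set_printoptions(precision=4,suppress=True)
st=robot.read_state();P=pose("wrist",st);print(st["tool_pos"],st["q"])
M=R.from_rotvec(st["orientation"]).as_matrix();print(M)
im,d=robot.read_camera("side");save(cv2.resize(im[100:270,150:350],None,fx=4,fy=3.5),"s14")
a=np.radians(4.1)
T=np.c_[[-np.sin(a),np.cos(a),0],[np.cos(a),np.sin(a),0],[0,0,-1]]
print("turn deg needed",np.degrees(R.from_matrix(T@M.T).as_rotvec()))
E
```

```text
t: 22.3
tool_pos: [0.4743, 0.165, 0.3266]
orientation: [-0.099, 2.777, 0.02]
force: [1.3, -0.1, 1.1]
opening: 0.0276
t: 22.8
tool_pos: [0.4777, 0.063, 0.3838]
orientation: [0.445, 3.099, -0.101]
force: [-0.1, -0.0, -0.5]
opening: 0.0275
[0.4777 0.063  0.3838] [ 0.0758 -0.1857  1.5022 -0.0674  1.8296 -1.2269]
[[-0.9596  0.2813 -0.0001]
 [ 0.2808  0.9576 -0.0653]
 [-0.0182 -0.0627 -0.9979]]
turn deg needed [  3.2662  -2.2772 -69.5332]
```

View pics/s14.png

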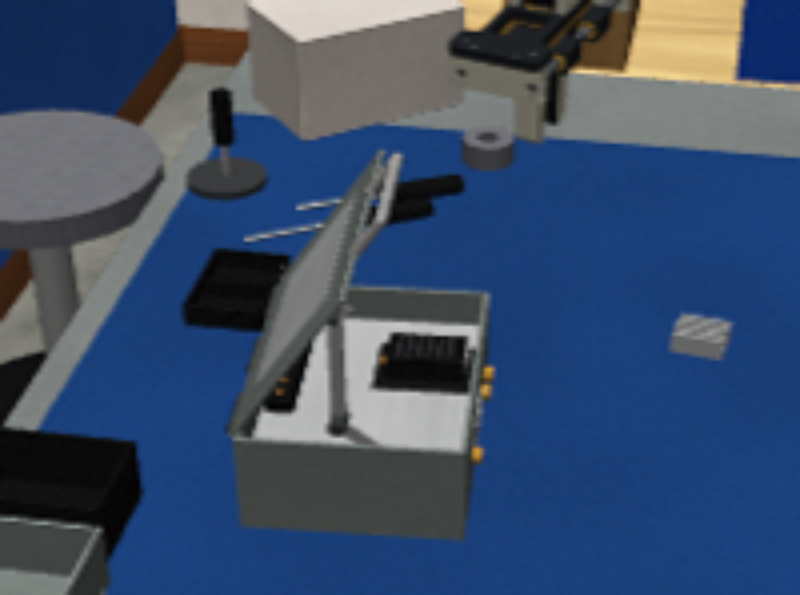

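```bash
python3 -m handwheel '0 0 0.08 0.05 -0.03 -0.19;0 0 0.08 0.05 -0.03 -0.38;0 0 0.08 0.05 -0.03 -0.57;0.1 0 0.08 0.05 -0.03 -0.76;0.1 0 0.08 0.05 -0.03 -0.95' && python3 -m handwheel '0.05 0 0 0 0 -0.19;0.1 0 0 0 0 -0.38;0.15 0 0 0 0 -0.6;0.15 0 0 0 0 -0.6;0.15 0 0 0 0 -0.6'; python3 - <<'E'
from h import *
np.set_printoptions(precision=4,suppress=True)
st=robot.read_state();P=pose("wrist",st);print(st["tool_pos"],st["q"])
M=R.from_rotvec(st["orientation"]).as_matrix()
im,d=robot.read_camera("wrist");save(im,"w15")
a=np.radians(4.1)
T=np.c_[[-np.sin(a),np.cos(a),0],[np.cos(a),np.sin(a),0],[0,0,-1]]
print("turn share needed",np.degrees(R.from_matrix(T@M.T).as_rotvec())/45)
for x in robot.tip_of("wrist","handle"):print(x,onplane("wrist",*x["at"],.309,P),unproj("wrist",*x["at"],d[int(x["at"][0]),int(x["at"][1])],P))
C=cloud("wrist",d,P);m=(d>0)&(C[...,2]>.285)&(C[...,2]<.34)&(C[...,0]>.55)&(C[...,0]<.66);m[220:]=0
Q=C[m];t=Q[:,0]<np.percentile(Q[:,0],30);print(len(Q),Q.min(0),Q.max(0),np.median(Q[t],0))
b=Q[Q[:,2]>np.percentile(Q[:,2],70)];print(b.mean(0),b.min(0),b.max(0))
E
```

```text
t: 23.35
tool_pos: [0.5083, 0.066, 0.4066]
orientation: [1.537, 2.736, -0.033]
force: [-0.8, -1.1, -0.6]
opening: 0.0277
t: 23.85
tool_pos: [0.5516, 0.0659, 0.4079]
orientation: [-2.126, -2.311, 0.034]
force: [0.7, 0.1, -0.4]
opening: 0.0281
[0.5516 0.0659 0.4079] [ 0.0365  0.0316  1.2509 -0.0152  1.8751 -0.0515]
turn share needed [ 0.019  -0.0199 -0.0153]
{'at': [196.0, 302.9], 'conf': 0.61} [0.5991 0.0601 0.309 ] [0.598  0.062  0.3148]
964 [0.5894 0.0359 0.2851] [0.6147 0.122  0.3169] [0.5928 0.0985 0.3137]
[0.5967 0.0802 0.3155] [0.5904 0.0373 0.3149] [0.6025 0.1178 0.3169]
```

View pics/w15.png

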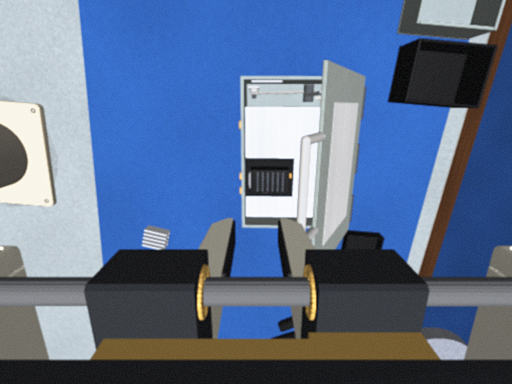

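```bash
python3 -m handwheel '0.07 -0.007 -0.05 0.019 -0.02 -0.015;0.14 -0.015 -0.1 0.019 -0.02 -0.015;0.148 -0.015 -0.17 0.019 -0.02 -0.015;0.148 -0.015 -0.2 0.019 -0.02 -0.015;0.148 -0.015 -0.2 0.019 -0.02 -0.015'; python3 - <<'E'
from h import *
np.set_printoptions(precision=4,suppress=True)
st=robot.read_state();P=pose("wrist",st);print(st["tool_pos"],st["q"])
im,d=robot.read_camera("wrist");save(im,"w16")
C=cloud("wrist",d,P);m=(d>0)&(C[...,2]>.3)&(C[...,2]<.33)&(C[...,0]>.56)&(C[...,0]<.63);m[210:]=0
Q=C[m];print(len(Q),Q.min(0),Q.max(0),np.median(Q,0))
E
```

```text
t: 24.45
tool_pos: [0.5951, 0.0612, 0.3468]
orientation: [-2.143, -2.296, 0.003]
force: [-0.5, 0.3, -0.6]
opening: 0.0281
[0.5951 0.0612 0.3468] [ 0.0169  0.1125  1.2767 -0.0003  1.7545 -0.0521]
1128 [0.5893 0.0632 0.3   ] [0.6061 0.1215 0.3175] [0.5963 0.0967 0.3142]
```

View pics/w16.png

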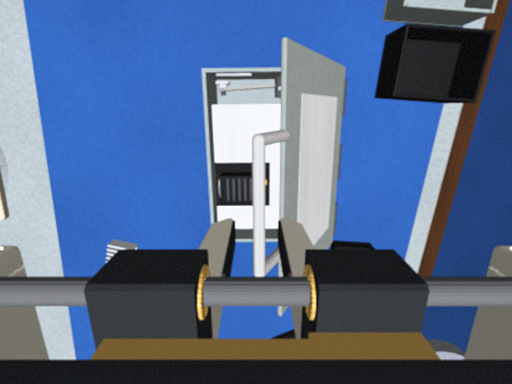

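```bash
python3 -m handwheel '0.004 0 -0.06 0 0 0;0.004 0 -0.12 0 0 0;0.004 0 -0.17 0 0 0;0.004 0 -0.183 0 0 0;0.004 0 -0.183 0 0 0' && python3 -m handwheel '0 0 0 0 0 0;0 0 0 0 0 0;0 0 0 0 0 0' 1 12
```

```text
t: 25.0
tool_pos: [0.5972, 0.0611, 0.2933]
orientation: [2.145, 2.295, -0.0]
force: [0.2, 0.3, 0.1]
opening: 0.0279
t: 25.3
tool_pos: [0.5975, 0.061, 0.2943]
orientation: [2.145, 2.294, 0.001]
force: [-0.9, -0.7, 1.1]
opening: 0.0094
```

```bash
python3 - <<'E'
import numpy as np
e=np.arctan2(.002,.23)
f=lambda t:(-.23*np.cos(np.radians(t)+e),.23*np.sin(np.radians(t)+e))
def call(ts,start):
    s=f(start)
    print(start,'->',ts[-1],';'.join("%.3f %.3f %.3f 0 0 0"%((f(t)[0]-s[0])*np.cos(.0715)/.3,(f(t)[0]-s[0])*np.sin(.0715)/.3,(f(t)[1]-s[1])/.3) for t in ts), "tcp x %.4f y %.4f z %.4f"%(.5975+(f(ts[-1])[0]-f(60)[0])*.9974,.061+(f(ts[-1])[0]-f(60)[0])*.0715,.2943+f(ts[-1])[1]-f(60)[1]))
for s in (60,50,40,30,20): call([s-2*i for i in range(1,6)],s)
for s in (10,5,): call([s-1*i for i in range(1,6)],s)
E
python3 -m handwheel '-0.012 -0.001 0.000 0 0 0;-0.023 -0.002 -0.014 0 0 0;-0.046 -0.003 -0.028 0 0 0' 1 30
```

```text
60 -> 50 -0.023 -0.002 -0.014 0 0 0;-0.046 -0.003 -0.028 0 0 0;-0.068 -0.005 -0.043 0 0 0;-0.089 -0.006 -0.059 0 0 0;-0.110 -0.008 -0.076 0 0 0 tcp x 0.5645 y 0.0586 z 0.2716
50 -> 40 -0.020 -0.001 -0.017 0 0 0;-0.040 -0.003 -0.035 0 0 0;-0.059 -0.004 -0.054 0 0 0;-0.077 -0.006 -0.074 0 0 0;-0.095 -0.007 -0.094 0 0 0 tcp x 0.5360 y 0.0566 z 0.2435
40 -> 30 -0.017 -0.001 -0.021 0 0 0;-0.033 -0.002 -0.042 0 0 0;-0.049 -0.003 -0.064 0 0 0;-0.063 -0.005 -0.086 0 0 0;-0.077 -0.006 -0.109 0 0 0 tcp x 0.5128 y 0.0549 z 0.2108
30 -> 20 -0.013 -0.001 -0.023 0 0 0;-0.025 -0.002 -0.047 0 0 0;-0.037 -0.003 -0.071 0 0 0;-0.048 -0.003 -0.096 0 0 0;-0.057 -0.004 -0.121 0 0 0 tcp x 0.4956 y 0.0537 z 0.1747
20 -> 10 -0.009 -0.001 -0.025 0 0 0;-0.017 -0.001 -0.051 0 0 0;-0.024 -0.002 -0.077 0 0 0;-0.030 -0.002 -0.103 0 0 0;-0.036 -0.003 -0.129 0 0 0 tcp x 0.4849 y 0.0529 z 0.1360
10 -> 5 -0.002 -0.000 -0.013 0 0 0;-0.004 -0.000 -0.026 0 0 0;-0.006 -0.000 -0.040 0 0 0;-0.008 -0.001 -0.053 0 0 0;-0.009 -0.001 -0.066 0 0 0 tcp x 0.4821 y 0.0527 z 0.1162
5 -> 0 -0.001 -0.000 -0.013 0 0 0;-0.002 -0.000 -0.027 0 0 0;-0.003 -0.000 -0.040 0 0 0;-0.003 -0.000 -0.053 0 0 0;-0.003 -0.000 -0.067 0 0 0 tcp x 0.4811 y 0.0527 z 0.0961
t: 25.6
tool_pos: [0.5841, 0.06, 0.286]
orientation: [2.144, 2.293, 0.003]
force: [0.8, -1.6, 3.7]
opening: 0.009
```

```bash
python3 - <<'E'
import numpy as np
e=np.arctan2(.002,.23)
f=lambda t:(-.23*np.cos(np.radians(t)+e),.23*np.sin(np.radians(t)+e))
def call(ts,start):
    s=f(start)
    print(start,'->',ts[-1],';'.join("%.3f %.3f %.3f 0 0 0"%((f(t)[0]-s[0])*np.cos(.0715)/.3,(f(t)[0]-s[0])*np.sin(.0715)/.3,(f(t)[1]-s[1])/.3) for t in ts), "tcp x %.4f y %.4f z %.4f"%(.5975+(f(ts[-1])[0]-f(60)[0])*.9974,.061+(f(ts[-1])[0]-f(60)[0])*.0715,.2943+f(ts[-1])[1]-f(60)[1]))
for s in (46,36,26): call([s-2*i for i in range(1,6)],s)
for s in (16,): call([s-1.6*i for i in range(1,6)],s)
for s in (8,4): call([s-.8*i for i in range(1,6)],s)
E
python3 -m handwheel '-0.022 -0.002 -0.015 0 0 0;-0.043 -0.003 -0.031 0 0 0;-0.064 -0.005 -0.048 0 0 0;-0.084 -0.006 -0.065 0 0 0;-0.104 -0.008 -0.084 0 0 0'
```

```text
46 -> 36 -0.019 -0.001 -0.019 0 0 0;-0.037 -0.003 -0.038 0 0 0;-0.055 -0.004 -0.058 0 0 0;-0.072 -0.005 -0.079 0 0 0;-0.088 -0.006 -0.100 0 0 0 tcp x 0.5261 y 0.0559 z 0.2309
36 -> 26 -0.015 -0.001 -0.022 0 0 0;-0.030 -0.002 -0.044 0 0 0;-0.044 -0.003 -0.067 0 0 0;-0.057 -0.004 -0.090 0 0 0;-0.070 -0.005 -0.114 0 0 0 tcp x 0.5052 y 0.0544 z 0.1967
26 -> 16 -0.011 -0.001 -0.024 0 0 0;-0.022 -0.002 -0.049 0 0 0;-0.032 -0.002 -0.074 0 0 0;-0.041 -0.003 -0.099 0 0 0;-0.049 -0.003 -0.124 0 0 0 tcp x 0.4905 y 0.0533 z 0.1594
16 -> 8.0 -0.006 -0.000 -0.021 0 0 0;-0.011 -0.001 -0.041 0 0 0;-0.016 -0.001 -0.062 0 0 0;-0.020 -0.001 -0.083 0 0 0;-0.023 -0.002 -0.104 0 0 0 tcp x 0.4836 y 0.0528 z 0.1281
8 -> 4.0 -0.002 -0.000 -0.011 0 0 0;-0.003 -0.000 -0.021 0 0 0;-0.004 -0.000 -0.032 0 0 0;-0.005 -0.000 -0.043 0 0 0;-0.006 -0.000 -0.053 0 0 0 tcp x 0.4818 y 0.0527 z 0.1122
4 -> 0.0 -0.001 -0.000 -0.011 0 0 0;-0.001 -0.000 -0.021 0 0 0;-0.002 -0.000 -0.032 0 0 0;-0.002 -0.000 -0.043 0 0 0;-0.002 -0.000 -0.053 0 0 0 tcp x 0.4811 y 0.0527 z 0.0961
t: 26.1
tool_pos: [0.5518, 0.0575, 0.2592]
orientation: [2.145, 2.294, -0.0]
force: [-0.0, -1.5, 1.7]
opening: 0.009
```

```bash
python3 -m handwheel '-0.019 -0.001 -0.019 0 0 0;-0.037 -0.003 -0.038 0 0 0;-0.055 -0.004 -0.058 0 0 0;-0.072 -0.005 -0.079 0 0 0;-0.088 -0.006 -0.100 0 0 0'; python3 -m handwheel '-0.015 -0.001 -0.022 0 0 0;-0.030 -0.002 -0.044 0 0 0;-0.044 -0.003 -0.067 0 0 0;-0.057 -0.004 -0.090 0 0 0;-0.070 -0.005 -0.114 0 0 0'
```

```text
t: 26.6
tool_pos: [0.5258, 0.0558, 0.2288]
orientation: [2.145, 2.294, 0.0]
force: [1.5, -4.2, -0.0]
opening: 0.009
t: 27.1
tool_pos: [0.5049, 0.0543, 0.1949]
orientation: [2.145, 2.294, 0.001]
force: [3.3, -4.3, -1.7]
opening: 0.0089
```

```bash
python3 - <<'E'
from h import *
im,d=robot.read_camera("side");save(cv2.resize(im[100:270,150:350],None,fx=4,fy=3.5),"s17")
E
```

```text
(no output)
```

View pics/s17.png

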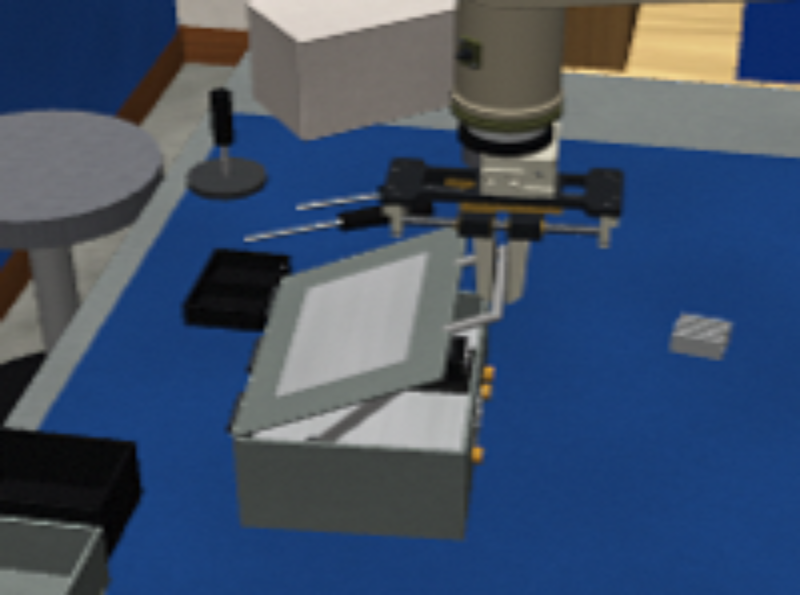

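```bash
python3 -m handwheel '-0.011 -0.001 -0.024 0 0 0;-0.022 -0.002 -0.049 0 0 0;-0.032 -0.002 -0.074 0 0 0;-0.041 -0.003 -0.099 0 0 0;-0.049 -0.003 -0.124 0 0 0'; python3 -m handwheel '-0.006 -0.000 -0.021 0 0 0;-0.011 -0.001 -0.041 0 0 0;-0.016 -0.001 -0.062 0 0 0;-0.020 -0.001 -0.083 0 0 0;-0.023 -0.002 -0.104 0 0 0'
```

```text
t: 27.65
tool_pos: [0.4903, 0.0535, 0.1576]
orientation: [2.145, 2.294, 0.001]
force: [3.3, -5.9, -0.6]
opening: 0.0093
t: 28.15
tool_pos: [0.4836, 0.0529, 0.1266]
orientation: [2.145, 2.294, 0.001]
force: [2.7, -3.1, -0.9]
opening: 0.0093
```

```bash
python3 -m handwheel '-0.002 0 -0.011 0 0 0;-0.003 0 -0.021 0 0 0;-0.004 0 -0.032 0 0 0;-0.005 0 -0.043 0 0 0;-0.006 0 -0.053 0 0 0'; python3 -m handwheel '0 0 -0.009 0 0 0;0 0 -0.018 0 0 0;0 0 -0.027 0 0 0;0 0 -0.036 0 0 0;0 0 -0.036 0 0 0'
```

```text
t: 28.65
tool_pos: [0.4819, 0.0528, 0.1108]
orientation: [2.145, 2.294, 0.001]
force: [3.8, -4.5, -1.0]
opening: 0.0091
t: 29.15
tool_pos: [0.4814, 0.0528, 0.0994]
orientation: [2.145, 2.294, -0.0]
force: [3.4, -5.2, -4.6]
opening: 0.0091
```

```bash
python3 -m handwheel '0 0 -0.005 0 0 0;0 0 -0.01 0 0 0;0 0 -0.01 0 0 0'; python3 -m handwheel '0 0 -0.005 0 0 0;0 0 -0.005 0 0 0';python3 -m handwheel '0 0 -0.005 0 0 0;0 0 -0.005 0 0 0'
```

```text
t: 29.45
tool_pos: [0.4814, 0.0529, 0.0975]
orientation: [2.145, 2.295, -0.0]
force: [-1.3, -5.2, 4.8]
opening: 0.0088
t: 29.65
tool_pos: [0.4814, 0.0529, 0.0973]
orientation: [2.145, 2.295, -0.0]
force: [-8.0, -4.2, 17.3]
opening: 0.0089
t: 29.85
tool_pos: [0.4815, 0.0529, 0.0972]
orientation: [2.145, 2.295, -0.0]
force: [-15.9, -4.1, 28.7]
opening: 0.0092
```

```bash
python3 -m handwheel '0 0 0.01 0 0 0;0 0 0.01 0 0 0' ; python3 -m handwheel '0 0 0 0 0 0;0 0 0 0 0 0;0 0 0 0 0 0' 0.4; python3 -m handwheel '0 0 0.05 0 0 0;0 0 0.15 0 0 0;0 0 0.3 0 0 0;-0.1 0 0.45 0 0 0;-0.2 -0.1 0.6 0 0 0'; python3 -m handwheel '-0.1 -0.6 0.1 0 0 0;-0.1 -0.6 0.1 0 0 0;-0.1 -0.6 0.1 0 0 0;-0.1 -0.6 0.1 0 0 0;-0.1 -0.6 0.1 0 0 0'; python3 -m handwheel '-0.1 -0.4 0 0 0 0;-0.1 -0.4 0 0 0 0;-0.1 -0.4 0 0 0 0'
python3 - <<'E'
from h import *
np.set_printoptions(precision=4,suppress=True)
im,d=robot.read_camera("side");save(cv2.resize(im[100:330,120:370],None,fx=3,fy=2.5),"s18")
im,d=robot.read_camera("top");save(im,"t18")
C=cloud("top",d);d0=np.load("pics/top0.npy");C0=cloud("top",d0)
for x0,x1 in((.50,.54),(.54,.60),(.60,.66),(.66,.71)):
    s=lambda C:np.median(C[(C[...,0]>x0)&(C[...,0]<x1)&(C[...,1]>-.04)&(C[...,1]<.16)&(C[...,2]>.09)&(C[...,2]<.14)][:,2])
    print(x0,s(C0),s(C))
E
```

```text
t: 30.05
tool_pos: [0.4814, 0.0529, 0.0974]
orientation: [2.145, 2.295, -0.0]
force: [-1.7, -5.0, 5.7]
opening: 0.0088
t: 30.35
tool_pos: [0.4813, 0.0535, 0.0969]
orientation: [-2.145, -2.295, -0.0]
force: [0.0, 0.0, -0.3]
opening: 0.0262
t: 30.85
tool_pos: [0.4286, 0.0316, 0.2677]
orientation: [2.142, 2.298, 0.002]
force: [0.8, -1.0, 0.3]
opening: 0.028
t: 31.35
tool_pos: [0.3987, -0.1534, 0.2965]
orientation: [2.149, 2.288, -0.0]
force: [0.0, 0.7, 0.4]
opening: 0.0279
t: 31.65
tool_pos: [0.3687, -0.2717, 0.2953]
orientation: [2.146, 2.294, 0.0]
force: [0.1, -0.6, -0.4]
opening: 0.0277
0.5 0.1155785001340024 0.11531864379240775
0.54 0.11595113507303423 0.11606577587182276
0.6 0.11620011752612447 0.11621983320251084
0.66 0.11579297192583571 0.11571591256140557
```

View pics/s18.png

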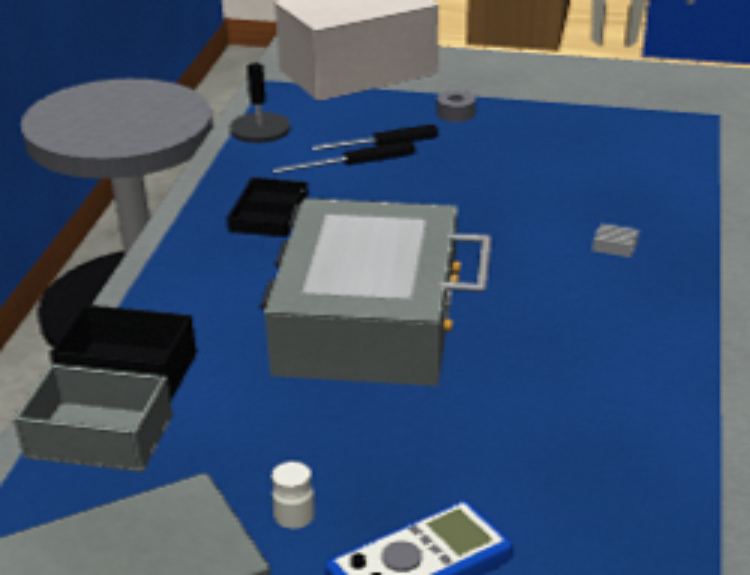

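View pics/t18.png

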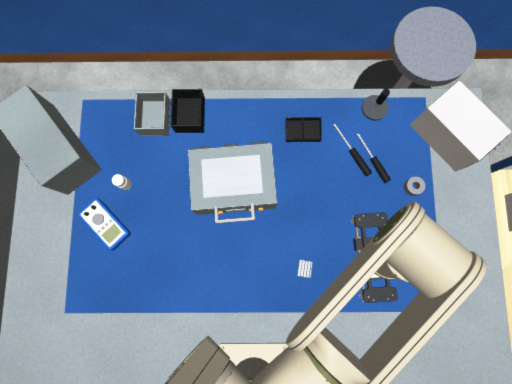

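Lid fully shut (top and side views match the start), bystanders unmoved. Handing in.

```bash
python3 -m handwheel '0 0 0 0 0 0;0 0 0 0 0 0;0 0 0 0 0 0'; python3 -c "
from plant import robot
print(robot.close_job())"
```

```text
t: 32.05
tool_pos: [0.3699, -0.2687, 0.296]
orientation: [2.143, 2.296, 0.001]
force: [0.4, -0.1, 0.2]
opening: 0.0276
the job is handed in; nothing more can be done
None
```

The job is done and handed in at about 32 s; no verdict was reported.

- **Lid raised:** I lifted it by the handle until it came up hard at about 69–70°. The force on the tool peaked at about 23 N there, of which I put about 20 N along the lift, below the 25 N that drags the clamp. On release the side view showed the stay bowed past straight, so it was locked.
- **Module:** It went onto the pad without a bump. The wrist depth image showed it flat, with its top at 98 mm and less than 1% tilt.
- **Stay broken:** I pushed the knuckle about 40 mm, from near contact until it snapped away, with the closed fingertips and no more than about 5 N. The lid dropped to about 60° and stood there until I gripped the handle.
- **Lid lowered:** I held it all the way down. At the bottom it came up against the rim, and I pressed it to about 29 N vertically (about 33 N in all) before releasing.

**Last checks:** The lid's height in the top camera matches the start to within 0.3 mm. The other items look unmoved in the top and side pictures, but I judged that by eye.

**Checks that fell short or disagreed:**
- While lifting, forces along the lid reached about 17 N because my estimate of the hinge circle was a few millimetres off.
- In the tilted pose the second joint came within about 0.003 rad of its range limit, without passing it in any reading.
- I could not read the clamp's drag directly.
- The closed lid hides the module, so I last saw it just before lowering.

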